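# Pass casting cups through the nitrogen lock of a UV curing box

### The job

Pass every casting cup on the cardboard through the load lock into the UV curing box without letting the nitrogen out: open the outer lid, seat each cup fully down in a nest of the carriage with its blue lug in the notch, shut the lid, and only then raise the red-handled inner gate all the way, slide the carriage fully home into the chamber by the coupler knob, shut the gate behind it and press the green start button. The outer lid and the inner gate must never be open at the same time, the carriage may pass the gate only while it is fully up, the button may be pressed only with both shut, and the bottle, the beaker and the spatula must be left where they are.

Things in the scene. Friction and masses are not known exactly. Their poses are not given: they have to be found in the camera images.
- curebox: Fixed aluminium curing box 136 (x) by 476 (y) by 79 mm high; origin on the bench under the middle nest of the load lock. Lock: inside x -62 to 62, y -126 to 102 mm, wall tops at z 75, under the outer lid. Gate at y -140. Cure chamber: y -146 to -362 mm under a fixed orange window (top z 79). The coupler's guide bar runs along the front at x -96 mm.
- outer_lid (a joint): The outer door: orange-windowed lid over the load lock, hinged next to the gate; the end away from the chamber (+y) swings up and over towards the chamber. 0 = shut, 1.65 rad = fully open (just past upright). The stiff hinge (0.5 N m, 1 to 6 N at the handle) keeps it where it is left.
- lid_handle (a point): Middle of the black bar handle on the outer lid: round bar, 12 mm thick, 72 mm long along the box's x, 35 mm above the lid's face; 185 mm from the hinge line along the lid and 39 mm above it when shut.
- lid_hinge (a point): Middle of the outer lid's hinge line (along the box's x), 120 mm to -y of the box origin, 75.5 mm above the bench. The free end of the lid is 228 mm from it.
- inner_gate (a joint): The inner door: steel guillotine gate between lock and chamber. 0 = shut (down), 0.070 m = fully raised. Friction (5 N) holds it at any height. It and the carriage do not stop one another in the simulation: raise it fully before the carriage goes through.
- gate_grip (a point): Centre of the red grip block on top of the gate, 22 mm (box x) by 18 mm (box y) by 24 mm high; it stands 92 to 116 mm above the bench when the gate is down and rises with it. Its underside is 13 mm above the window.
- carriage (a joint): Carriage with three nests in a row along the box's y, moved by a magnetic coupler outside. 0 = in the load lock under the outer lid, 0.258 m = fully home in the cure chamber (moving to -y of the box). The 188 mm long tray enters the gateway at 0.044 and is clear of it again from 0.238. Friction 2 N.
- coupler_knob (a point): Centre of the black round knob on the carriage's magnetic coupler, 26 mm in diameter and 24 mm high, on the front side of the box; knob from 60 to 84 mm above the bench. Push or pull it along the box's y to move the carriage.
- start (a joint): Green start button of the UV lamps, on top of the blue console. 0 = released, 0.006 m = fully pressed (5 N); springs back.
- start_top (a point): Middle of the top of the green start button, 28 mm in diameter, 67 mm above the bench; it is pressed straight down.
- console: Blue console 80 by 120 by 45 mm high that carries the start button; origin on the bench under its centre.
- nest0 (a point): Floor centre of nest 0 on the carriage: a brass collar 11 mm high, 51 mm inside and 59 mm outside diameter, 62 mm from the next, with one notch 13 mm wide through its wall on the box's +x side. The floor is 16 mm above the bench. The point's axes are the box's: a seated cup has its x axis along the box's x.
- nest1 (a point): Floor centre of nest 1 on the carriage: a brass collar 11 mm high, 51 mm inside and 59 mm outside diameter, 62 mm from the next, with one notch 13 mm wide through its wall on the box's +x side. The floor is 16 mm above the bench. The point's axes are the box's: a seated cup has its x axis along the box's x.
- nest2 (a point): Floor centre of nest 2 on the carriage: a brass collar 11 mm high, 51 mm inside and 59 mm outside diameter, 62 mm from the next, with one notch 13 mm wide through its wall on the box's +x side. The floor is 16 mm above the bench. The point's axes are the box's: a seated cup has its x axis along the box's x.
- cup1: Squat capped white casting cup 1, 48 mm in diameter, 30 mm high, about 70 g, standing on the card (2 mm thick); origin at the centre of its underside, z up its axis, x towards its blue index lug. May be absent.
- lug1 (a point): Point in the blue lug of cup 1, 32 mm from the cup's axis at its underside; the lug is 9 mm wide, 9 mm high and reaches 36 mm from the axis. It fits the notch of a nest. Absent with its cup.
- cup2: Squat capped white casting cup 2, 48 mm in diameter, 30 mm high, about 70 g, standing on the card (2 mm thick); origin at the centre of its underside, z up its axis, x towards its blue index lug. May be absent.
- lug2 (a point): Point in the blue lug of cup 2, 32 mm from the cup's axis at its underside; the lug is 9 mm wide, 9 mm high and reaches 36 mm from the axis. It fits the notch of a nest. Absent with its cup.
- cup3: Squat capped white casting cup 3, 48 mm in diameter, 30 mm high, about 70 g, standing on the card (2 mm thick); origin at the centre of its underside, z up its axis, x towards its blue index lug. May be absent.
- lug3 (a point): Point in the blue lug of cup 3, 32 mm from the cup's axis at its underside; the lug is 9 mm wide, 9 mm high and reaches 36 mm from the axis. It fits the notch of a nest. Absent with its cup.
- resin: Bystander: amber resin bottle, 56 mm in diameter, 130 mm high, origin at the centre of its underside.
- beaker: Bystander: white plastic mixing beaker, 60 mm across, 65 mm high, origin at the centre of its underside.
- spatula: Bystander: spatula with a blue handle, 200 mm long, lying on the bench; origin under its middle, x towards the blade.

How it is judged:
By the outcome, as a careful person would: the job done as asked, in the order asked, and still so for the second after the job is handed in, with the robot touching nothing.
Of cup1, cup2, cup3 only 2 to 3 are there at a start; the rules pass over those that are not, and their reading is None.
At some moment in a run one of cup1, cup2, cup3 may be knocked a few centimetres aside while the robot is not near it.
Once in a run the grip may slacken for a moment while it holds something.
It also fails if it takes over 208 s, if anything falls off the work surface, if the arm or the gripper's body presses on something with over 40 N, if the wrist force passes 120 N, or if a joint passes its speed limit or range.

### The arm

A 7-joint arm with a two-finger parallel gripper is mounted at the origin on the work surface. World frame = base frame: x ahead of the robot, y to its left, z up, the work surface at z = 0. Lengths are in mm, angles in degrees, forces in N, time in s.
With the tool pointing down it reaches from about 425 to 825 mm from the base axis. Payload 3.6 kg.
Tool frame: the origin (TCP) lies on the centre line of the jaws, within the pads' length; the fingertips stand 22 mm ahead of it and the grasp point (between the pads) lies 3 mm ahead of it; z points along the fingers, y is the line along which they close (so a half turn about z gives the same grasp; the last joint's range is limited). The gripper opens to 85 mm and grips with 20 to 120 N. Pads are 22 mm wide; open, the fingers measure 114 mm over their backs; the gripper's body (76 mm by 85 mm) begins 54 mm behind the grasp point. The pads swing forward as they close: fully open they stand 13 mm farther back than shut.
Start: joints at [-1.518, 35.231, -0.722, 81.555, 0.464, 63.22, -2.315], TCP at [649.973, 0.023, 253.297] pointing down, gripper open.
Joint ranges: [-178.69, 178.69], [-17.37, 117.87], [-77.05, 75.6], [15.02, 138.74], [-78.02, 258.01], [0.78, 113.62], [-162.83, 162.83]. Speed limits (degrees/s): [159.86, 159.86, 180, 180, 180, 180, 180].

### API

Orientations are given as [roll, pitch, yaw] about the fixed x, y, z axes, in that order (R = Rz(yaw) Ry(pitch) Rx(roll)).
In Python, from rig import ctrl gives the robot as it stands.
- The arm moves only by the tool arm_command, never from a script. Its argument "increments" is a list of rows, each a list of 7 numbers: the shift along the world's x, y, z in m, then the turn, a rotation vector about the world's x, y, z in degrees, then the opening, from 0 (shut) to 1 (fully open). In form: [[dx, dy, dz, wx, wy, wz, jaw], ...]. A call has 1 to 12 rows; each row is the pose to reach, as a shift and turn from the pose commanded when the call began; what a row does not reach only later rows make up. A row lasts 1/10 s, in which the tool goes at most 50 mm and 8.59 degrees, less where a joint would pass 70% of its speed; a pose out of reach is approached as far as the arm can. A call with a gripper value outside its range is refused whole. The fingers move at their own pace and stop on an object; "force" is the grip in N (left out, the last holds). Time passes only in rows, so rows that repeat a pose let the fingers close. It gives the time, the measured TCP pose, the force, the opening and the grip force at its end, in the units of the state.
- ctrl.read_state(): the state, without advancing time (a new reading comes with each control period).
- ctrl.camera(name): name is "scene" or "side" or "wrist"; returns the picture (420x560x3 uint8, blue, green, red); there is no depth.
- ctrl.camera_model(name): a dict with "intrinsics" (3x3 intrinsics, pixels), "camera_from_world" (4x4, takes a point from world to camera coordinates). Camera axes: x right, y up, looking along -z (the intrinsics and any distortion apply to the point x, -y, -z); pixel columns grow to the right and rows downward; lengths in mm; the calibration is good to about 2 mm. A picture is of the moment at which its call begins: read the wrist's pose just before it. camera_model takes no time and is no camera call; for the wrist camera it gives the pose at the moment of the call.
- ctrl.hand_in(): hands the job in; it is judged then, once.
Trained networks look in the newest picture that a camera, given by its name, has taken for a name from the list of things; names that differ only in an ending like _2 or _b are one class to them, and where a whole thing is asked for, a point or a joint stands for the part that bears it (a point fixed in the world has none). Each returns a list of dicts, best first, with "confidence" (0 to 1); they miss things now and then, are a little off and sometimes report something else, mostly with a low value. They report only what shows in the picture. A call takes as long as a camera call.
- ctrl.search_frame(target, camera): "rect" ([left, top, right, bottom] in pixels, round what is visible of it).
The state is a dict: "time_s": time; "q": joint angles; "joint_velocities": joint speeds; "effort": joint torques, N m; "position": TCP position; "eef_rot": TCP orientation; "ft_force": force on the tool from outside, world axes, zero at the start; "moment": the same for the moment, N m; "opening": finger opening in mm; "grasp_force": force on a finger pad.
Only numpy, scipy, OpenCV 4.12 (cv2) and the standard library are available. Lean on these libraries where they do the work, as an engineer would, in place of code of your own. Each camera call takes 0.05 s, during which the arm holds its last target. There are 200 camera calls.

## Working session

There is one attempt and no reset: what is moved stays moved. The work goes in short steps, Python scripts to look and compute and a tool call to move; the robot and the scene stay as the last step left them, time stands still between calls to the robot, and variables do not carry over. Pictures are saved under pics/ and viewed, at most 14 in all, crops included, and the job is handed in when it is done.

Besides the shell and the picture viewer there is one more tool, called after "Emit:" as name(argument=value, ...) on one line, values as JSON. arm_command: Moves the arm, as the interface text tells. Its arguments: {"type":"object","properties":{"increments":{"type":"array","items":{"type":"array","items":{"type":"number"}}},"force":{"type":"number"}},"required":["increments"]}

```bash
ls; mkdir -p pics; python3 - <<'E'
from rig import ctrl
import cv2
for n in ("scene","side"):
    cv2.imwrite(f"pics/{n}0.png",ctrl.camera(n))
    m=ctrl.camera_model(n);print(n,m)
    for t in("curebox","lid_handle","gate_grip","coupler_knob","start_top","console","cup1","lug1","nest0","resin","beaker","spatula"):
        print(t,[(r["rect"],round(r["confidence"],2)) for r in ctrl.search_frame(t,n)][:4])
s=ctrl.read_state();print(s["time_s"],s["position"],s["eef_rot"],s["opening"])
E
```

```text
pics
scene {'intrinsics': array([[383.78386867,   0.        , 281.36886727],
       [  0.        , 383.78386867, 207.37889986],
       [  0.        ,   0.        ,   1.        ]]), 'camera_from_world': array([[-7.21307934e-01,  6.92402675e-01,  1.71289441e-02,
         3.82488574e+02],
       [-5.26521690e-01, -5.64234081e-01,  6.35936170e-01,
         2.60730902e+02],
       [ 4.49988639e-01,  4.49687044e-01,  7.71551546e-01,
        -1.35783101e+03],
       [ 0.00000000e+00,  0.00000000e+00,  0.00000000e+00,
         1.00000000e+00]])}
curebox [([159.9, 33.8, 298.9, 256.8], 0.92), ([262.3, 135.9, 276.0, 156.0], 0.2)]
lid_handle [([211.8, 166.6, 302.7, 231.1], 0.82), ([246.6, 182.6, 291.2, 237.4], 0.65), ([274.9, 291.7, 340.6, 364.0], 0.37)]
gate_grip [([213.5, 165.4, 249.1, 185.2], 0.68), ([308.8, 181.9, 323.5, 208.5], 0.62), ([244.3, 182.6, 289.0, 241.6], 0.49)]
coupler_knob [([245.2, 182.6, 292.9, 238.6], 0.81), ([159.1, 28.5, 300.9, 254.3], 0.54)]
start_top [([212.4, 169.4, 304.4, 233.6], 0.63)]
console [([164.2, 29.8, 303.1, 259.2], 0.67), ([259.4, 132.8, 277.6, 153.3], 0.51)]

[... 1434 characters left out ...]
, 0.45), ([263.6, 205.7, 313.5, 236.9], 0.22)]
cup1 [([206.3, 249.5, 222.6, 270.4], 0.84), ([174.4, 289.9, 194.7, 310.9], 0.65), ([244.6, 276.2, 261.2, 294.5], 0.59), ([260.5, 212.0, 314.6, 236.0], 0.47)]
lug1 [([170.2, 287.5, 189.0, 312.3], 0.73), ([204.3, 247.1, 221.3, 267.1], 0.65), ([245.8, 274.7, 263.8, 293.4], 0.58)]
nest0 [([258.2, 203.0, 311.6, 233.1], 0.55)]
resin [([204.8, 176.0, 223.1, 212.1], 0.69)]
beaker [([299.1, 233.8, 321.4, 263.1], 0.6)]
spatula [([149.9, 226.9, 208.3, 267.8], 0.94), ([300.7, 233.7, 318.7, 260.9], 0.31), ([205.3, 249.8, 225.0, 269.2], 0.2)]
1.3 [6.49967520e+02 4.11749188e-02 2.53293877e+02] [-1.79996114e+02 -1.77801101e-03  9.00067189e+01] 85.29822267692442
```

View pics/scene0.png

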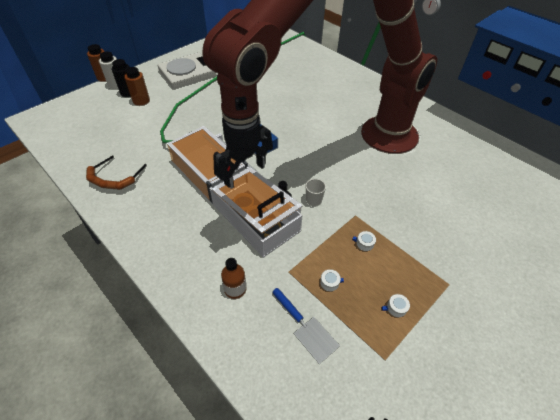

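View pics/side0.png

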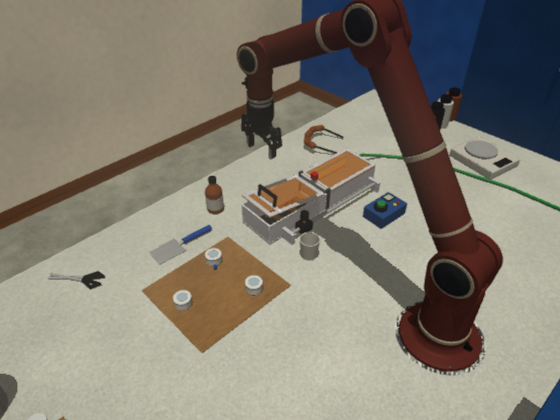

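The scene shows three cups on the card (scene ≈ (367,241), (331,280), (399,306)); the box has its chamber toward -y. The console and its green button are at side (381,203). I'll zoom in for precise pixels.

```bash
cat > h.py <<'E'
from rig import ctrl
import numpy as np, cv2
from scipy.optimize import least_squares
def ray(m,p,z):
    K,T=m["intrinsics"],m["camera_from_world"]
    d=np.linalg.inv(K)@[p[0],p[1],1]; d=T[:3,:3].T@[d[0],-d[1],-d[2]]
    c=-T[:3,:3].T@T[:3,3]; return c+d*(z-c[2])/d[2]
def proj(m,P):
    c=m["camera_from_world"]@np.append(P,1); u=m["intrinsics"]@[c[0],-c[1],-c[2]]; return u[:2]/u[2]
def crop(im,x,y,w,h,s): return cv2.resize(im[y:y+h,x:x+w],None,fx=s,fy=s,interpolation=cv2.INTER_CUBIC)
E
python3 - <<'E'
from h import *
a=cv2.imread("pics/scene0.png");b=cv2.imread("pics/side0.png")
cv2.imwrite("pics/c1.png",np.vstack([crop(b,235,140,200,74,4),crop(b,235,214,200,30,4)]))
cv2.imwrite("pics/c2.png",np.hstack([crop(a,310,225,110,100,3.6),crop(b,165,240,105,100,3.6)]))
cv2.imwrite("pics/c3.png",crop(a,160,120,180,140,4))
E
```

```text
(no output)
```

View pics/c1.png

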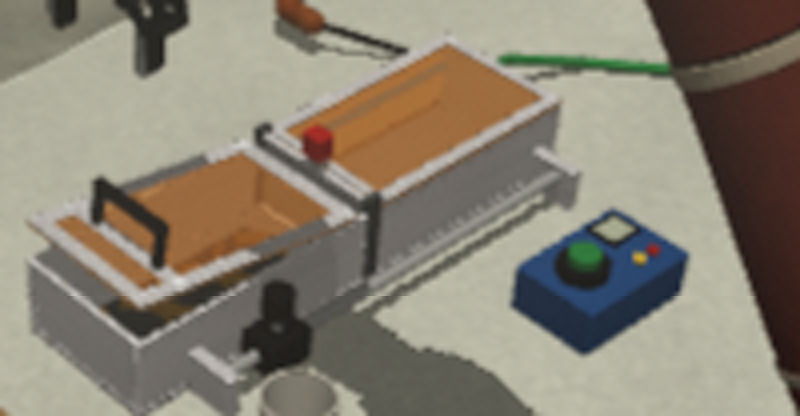

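View pics/c2.png

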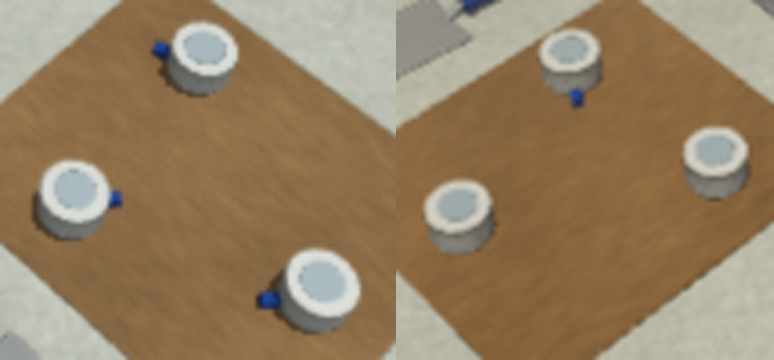

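View pics/c3.png

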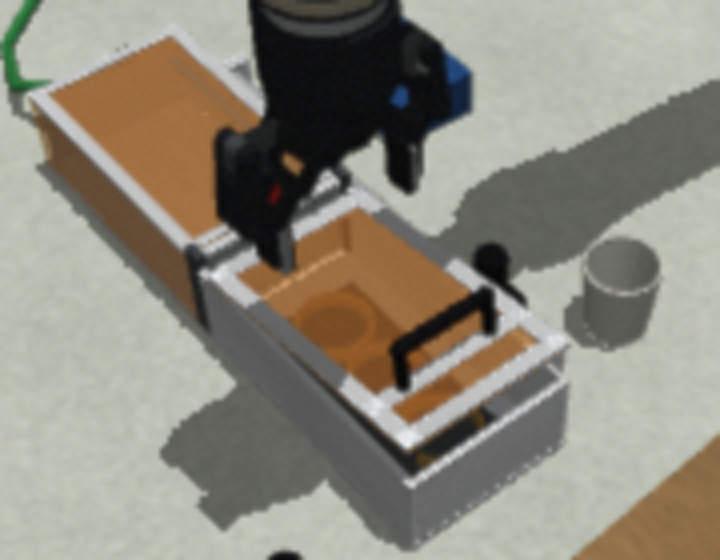

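```bash
python3 - <<'E'
from h import *
A=ctrl.camera_model("scene");B=ctrl.camera_model("side")
obs=[(B,(-68,108,75),(269.3,226.3)),(B,(68,108,75),(242.5,205.5)),(B,(-68,-368,79),(374.3,164.5)),(B,(68,-368,79),(347.3,150)),
(A,(68,108,75),(262.5,241.8)),(A,(-68,108,75),(302,215.5)),(A,(68,-368,79),(168,144.5)),(A,(-68,-368,79),(203.3,127)),(B,(0,-140,104),(314.5,175.8))]
def W(v,P):
    c,s=np.cos(v[2]),np.sin(v[2]);return np.array([v[0]+c*P[0]-s*P[1],v[1]+s*P[0]+c*P[1],P[2]])
f=lambda v:np.concatenate([proj(m,W(v,P))-p for m,P,p in obs])
best=min((least_squares(f,[650,100,y],x_scale=[100,100,1]) for y in (0,1.5,3,-1.5)),key=lambda r:r.cost)
v=best.x;print("box",v[:2],np.degrees(v[2]),np.round(f(v),1))
for n,m,p,z in (("grip",B,(314.5,175.8),104),("knob",B,(304.5,212.5),84),("btn",B,(381.3,202.5),67)):print(n,ray(m,p,z))
print("exp grip",W(v,(0,-140,104)),"knob line",W(v,(-96,0,84)))
for e in [(B,(259.5,185.75)),(B,(275,198)),(A,(260,208)),(A,(282,193.75))]:pass
H=[(B,(36,),(259.5,185.75)),(B,(-36,),(275,198)),(A,(36,),(260,208)),(A,(-36,),(282,193.75))]
def g(a):
    a=a[0];L=185*np.cos(a)-45*np.sin(a);Z=75.5+185*np.sin(a)+45*np.cos(a)
    return np.concatenate([proj(m,W(v,(x[0],-120+L,Z)))-p for m,x,p in H])
r=least_squares(g,[.1]);print("lid",np.degrees(r.x),np.round(r.fun,1))
for n,t,l in(("A",(366.4,238.3),(354.7,238.6)),("B",(330.8,277.8),(342.2,280.3)),("C",(399.4,303.6),(384.4,308.1))):
    T=ray(A,t,32);Lg=ray(A,l,8);d=Lg-T;print(n,T[:2],Lg[:2],np.hypot(*d[:2]),np.degrees(np.arctan2(d[1],d[0])))
for t in((213.3,253.3),(253.9,281.7),(182.5,297.2)):print(ray(B,t,32))
print("lugside",ray(B,((577-396)/3.6+165,97/3.6+240),8))
for n,p,z in (("resin",(233,272),0),("beaker",(315,183),65)):print(n,ray(A,p,z))
print("spat",ray(A,(276,292),8),ray(A,(300,318),8),"side resin top",ray(B,(212,182),120))
m=ctrl.camera_model("wrist");T=m["camera_from_world"];print("wristcam",-T[:3,:3].T@T[:3,3],T[:3,:3],m["intrinsics"][0,0])
E
```

```text
box [594.82556345 -28.03531868] -3.485134400958447 [-0.2  0.4 -1.5 -0.9  1.   0.2 -1.3 -1.5  0.3  0.   0.8 -0.7 -1.2 -1.5
  0.7 -1.6 -0.5  0. ]
grip [ 585.22534011 -169.04401386  104.        ]
knob [497.7157026  -29.57946496  84.        ]
btn [ 375.15665839 -251.80501967   67.        ]
exp grip [ 586.31502396 -167.77640325  104.        ] knob line [499.00310546 -22.19952017  84.        ]
lid [6.14719599] [-0.4  0.6 -0.5 -0.4  0.1 -0.4  0.2 -0. ]
A [439.97770949 234.62072641] [447.79037305 205.74211644] 29.91674824845958 -74.86187894603307
B [599.43688136 248.30318358] [571.58952239 266.00250021] 32.996078716503185 147.56064147116842
C [532.44211894 406.08338832] [554.76349279 385.40119061] 30.430199359509828 -42.817101551440565
[598.56591292 246.06784373  32.        ]
[435.9056876  234.39527074  32.        ]
[527.75522457 405.3446253   32.        ]
lugside [571.42846819 262.9985853    8.        ]
resin [755.44734865  53.69526029   0.        ]
beaker [417.13711634  21.07934432  65.        ]
spat [716.25878878 174.34132616   8.        ] [721.23937236 262.48013379   8.        ] side resin top [775.03170322 101.77923012 120.        ]
wristcam [649.66686854  71.70123322 374.10576802] [[ 9.99999421e-01 -8.59894947e-04  6.46352427e-04]
 [ 1.00705367e-03  9.59572993e-01 -2.81458091e-01]
 [-3.78197942e-04  2.81458579e-01  9.59573304e-01]] 335.7364531846538
```

Emit:
arm_command(increments=[[-0.052, 0.032, -0.05, 0, 0, -93.5, 1], [-0.052, 0.032, -0.05, 0, 0, -93.5, 1], [-0.052, 0.032, -0.05, 0, 0, -93.5, 1], [-0.052, 0.032, -0.05, 0, 0, -93.5, 1], [-0.052, 0.032, -0.05, 0, 0, -93.5, 1], [-0.052, 0.032, -0.05, 0, 0, -93.5, 1], [-0.052, 0.032, -0.05, 0, 0, -93.5, 1], [-0.052, 0.032, -0.05, 0, 0, -93.5, 1], [-0.052, 0.032, -0.05, 0, 0, -93.5, 1], [-0.052, 0.032, -0.05, 0, 0, -93.5, 1], [-0.052, 0.032, -0.05, 0, 0, -93.5, 1], [-0.052, 0.032, -0.05, 0, 0, -93.5, 1]])

```text
time_s: 2.5
position: [598.0, 32.5, 203.2]
eef_rot: [180.0, -0.0, -3.4]
ft_force: [0.3, 0.2, -0.6]
opening: 85.4
grasp_force: 0.0
```

```bash
cat > snap.py <<'E'
import sys
from h import *
s=ctrl.read_state();m=ctrl.camera_model("wrist");im=ctrl.camera("wrist")
np.savez("w.npz",K=m["intrinsics"],T=m["camera_from_world"]);cv2.imwrite(f"pics/{sys.argv[1]}.png",im)
print(s["time_s"],np.round(s["position"],1),np.round(s["eef_rot"],1),s["opening"],np.round(s["q"],0))
E
python3 snap.py w1
```

```text
2.5 [598.   32.5 203.2] [180.   -0.   -3.4] 85.38280853738544 [-20.  35.  25.  95. -18.  54. -82.]
```

View pics/w1.png

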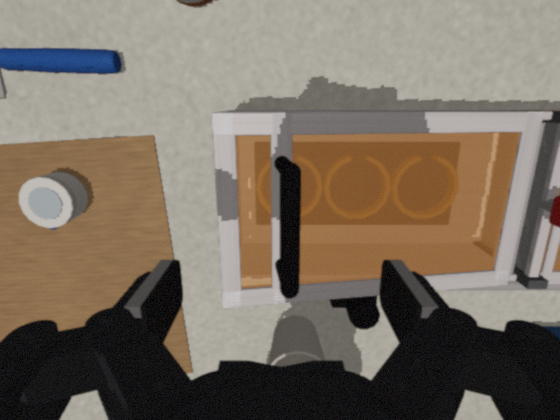

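The wrist view shows the handle bar from (284,163) to (289,290), the knob top at about (363,312), and a cup at (50,200).

```bash
cat >> h.py <<'E'
def wr():
    d=np.load("w.npz");return {"intrinsics":d["K"],"camera_from_world":d["T"]}
E
python3 - <<'E'
from h import *
m=wr()
for p in((283,163),(289,290)):print(ray(m,p,136)[:2])
print("lid free corners?",[ray(m,p,95)[:2].round() for p in((216,115),(228,303))])
print("knob",ray(m,(363,310),84)[:2])
a0=np.radians(6.15);h=np.array([594.8-.0608*120,-28-.998*120]);e=np.array([.0608,.998])  # box +y
P=lambda a:np.append(h+e*(185*np.cos(a)-39*np.sin(a)),75.5+185*np.sin(a)+39*np.cos(a))
for d in range(0,90,8):
    print(d,np.round(P(a0+np.radians(d))-P(a0),0))
print(P(a0),P(np.radians(94))-P(a0))
E
```

```text
[637.88758633  28.91435968]
[557.0979038   29.91047088]
lid free corners? [array([666.,  71.]), array([524.,  78.])]
knob [503.88898971 -29.28501229]
0 [0. 0. 0.]
8 [ -1. -10.  24.]
16 [ -1. -23.  47.]
24 [ -2. -39.  68.]
32 [ -4. -58.  86.]
40 [ -5. -80. 102.]
48 [  -6. -103.  114.]
56 [  -8. -128.  123.]
64 [  -9. -153.  129.]
72 [ -11. -180.  130.]
80 [ -13. -206.  129.]
88 [ -14. -232.  123.]
[598.43323506  31.63764131 134.09492302] [ -14.07927975 -231.10396702  123.2339238 ]
```

Emit:
arm_command(increments=[[0, -0.001, -0.035, 0, 0, 0, 1], [0, -0.001, -0.066, 0, 0, 0, 1], [0, -0.001, -0.066, 0, 0, 0, 1], [0, -0.001, -0.066, 0, 0, 0, 0], [0, -0.001, -0.066, 0, 0, 0, 0], [0, -0.001, -0.066, 0, 0, 0, 0], [0, -0.001, -0.066, 0, 0, 0, 0], [0, -0.001, -0.066, 0, 0, 0, 0], [0, -0.001, -0.066, 0, 0, 0, 0], [0, -0.001, -0.066, 0, 0, 0, 0], [0, -0.001, -0.066, 0, 0, 0, 0]], force=40)

```text
time_s: 3.65
position: [598.3, 27.8, 137.6]
eef_rot: [179.8, -0.1, -3.6]
ft_force: [1.2, -4.9, -0.4]
opening: 10.6
grasp_force: 38.9
```

Emit:
arm_command(increments=[[0, -0.005, 0.012, 2, 0, 0, 0], [-0.001, -0.01, 0.024, 4, 0, 0, 0], [-0.001, -0.016, 0.036, 6, 0, 0, 0], [-0.001, -0.023, 0.047, 8.5, -0.5, 0, 0], [-0.002, -0.031, 0.058, 11, -0.7, 0, 0], [-0.002, -0.039, 0.068, 13, -0.8, 0, 0], [-0.003, -0.048, 0.077, 15.5, -0.9, 0, 0], [-0.004, -0.058, 0.086, 17.5, -1, 0, 0], [-0.004, -0.069, 0.094, 20, -1.2, 0, 0], [-0.005, -0.08, 0.102, 22, -1.3, 0, 0], [-0.006, -0.091, 0.108, 24, -1.4, 0, 0], [-0.006, -0.103, 0.114, 26.5, -1.6, 0, 0]])

```text
time_s: 4.85
position: [592.1, -73.1, 248.4]
eef_rot: [-153.6, 0.1, -3.6]
ft_force: [3.5, -0.6, -14.5]
opening: 10.4
grasp_force: 39.0
```

Emit:
arm_command(increments=[[-0.001, -0.012, 0.005, 2.2, -0.1, 0, 0], [-0.002, -0.025, 0.009, 4.4, -0.3, 0, 0], [-0.002, -0.037, 0.012, 6.6, -0.4, 0, 0], [-0.003, -0.05, 0.015, 8.8, -0.5, 0, 0], [-0.004, -0.063, 0.016, 11, -0.7, 0, 0], [-0.005, -0.077, 0.016, 13.2, -0.8, 0, 0], [-0.006, -0.09, 0.016, 15.4, -0.9, 0, 0], [-0.007, -0.103, 0.015, 17.6, -1, 0, 0], [-0.007, -0.116, 0.012, 20, -1.2, 0, 0], [-0.008, -0.126, 0.01, 22, -1.3, 0, 0], [-0.008, -0.126, 0.01, 22, -1.3, 0, 0], [-0.008, -0.126, 0.01, 22, -1.3, 0, 0]])

```text
time_s: 6.05
position: [584.5, -198.2, 259.8]
eef_rot: [-131.6, 0.1, -3.5]
ft_force: [4.2, 0.8, -7.1]
opening: 10.5
grasp_force: 39.3
```

```bash
python3 - <<'E'
from h import *
s=ctrl.read_state();print(s["time_s"],s["position"],s["eef_rot"],s["q"])
T=np.array(s["position"]);
from scipy.spatial.transform import Rotation as R
z=R.from_euler("xyz",s["eef_rot"],degrees=True).as_matrix()[:,2];b=T+3*z
h=np.array([594.8-.0608*120,-28-.998*120]);e=np.array([.0608,.998]);d=(b[:2]-h)@e;Z=b[2]-75.5
print(z,b,d,Z,np.degrees(np.arctan2(Z,d)-np.arctan2(39,185)),np.hypot(d,Z),np.hypot(39,185))
E
```

```text
6.05 [ 584.51418689 -198.24921281  259.81084498] [-1.31580512e+02  6.12655212e-02 -3.54143744e+00] [ 30.42723988  44.9586605    6.72548634  77.36495644 -43.56082912
  90.53069828 -44.29730832]
[ 0.04549743  0.74663927 -0.66367145] [ 584.65067918 -196.00929501  257.81983064] -48.32627832953498 182.31983063970682 92.94134495251376 188.61587902845048 189.06612599828665
```

Emit:
arm_command(increments=[[0, 0, 0, 0, 0, 0, 0.27], [0, 0, 0, 0, 0, 0, 0.27], [0, 0, 0, 0, 0, 0, 0.27], [-0.001, -0.015, 0.013, 0, 0, 0, 0.27], [-0.003, -0.037, 0.033, 0, 0, 0, 0.27], [-0.005, -0.075, 0.066, 0, 0, 0, 0.27], [-0.005, -0.1, 0.11, 0, 0, 0, 0.4], [-0.005, -0.1, 0.16, -8, 0, 0, 1], [-0.005, -0.1, 0.19, -16, 0, 0, 1], [-0.005, -0.08, 0.2, -24, 0, 0, 1], [-0.005, -0.04, 0.2, -32, 0, 0, 1], [-0.005, 0, 0.2, -40, 0, 0, 1]])

```text
time_s: 7.25
position: [578.4, -197.7, 463.4]
eef_rot: [-171.7, -2.5, -2.8]
ft_force: [1.4, 1.9, -0.6]
opening: 85.4
grasp_force: 0.0
```

Emit:
arm_command(increments=[[0, 0.04, 0, -8, 0, 0, 1], [0, 0.09, 0, -8.5, 0.4, 0, 1], [0, 0.14, 0, -8.5, 0.4, 8, 1], [0, 0.19, 0, -8.5, 0.4, 16, 1], [-0.01, 0.24, 0, -8.5, 0.4, 24, 1], [-0.02, 0.29, -0.02, -8.5, 0.4, 32, 1], [-0.03, 0.34, -0.05, -8.5, 0.4, 40, 1], [-0.04, 0.38, -0.09, -8.5, 0.4, 48, 1], [-0.05, 0.42, -0.13, -8.5, 0.4, 56, 1], [-0.06, 0.46, -0.17, -8.5, 0.4, 64, 1], [-0.06, 0.49, -0.21, -8.5, 0.4, 72, 1], [-0.06, 0.49, -0.21, -8.5, 0.4, 80, 1]])

```text
time_s: 8.45
position: [516.8, 294.4, 249.8]
eef_rot: [-177.2, 2.9, 77.9]
ft_force: [0.4, 1.1, 0.7]
opening: 85.1
grasp_force: 0.0
```

```bash
python3 snap.py w2; python3 -c "
from rig import ctrl;import cv2
cv2.imwrite('pics/sc2.png',ctrl.camera('scene')[20:300,150:430])
for t in('cup1','lug1'):print(t,[(r['rect'],round(r['confidence'],2)) for r in ctrl.search_frame(t,'wrist')][:5])"
```

```text
8.45 [516.8 294.4 249.8] [-177.2    2.9   77.9] 85.11505299019427 [-29.  32.  -5.  88.   3.  64. -47.]
cup1 [([209.7, 202.7, 254.4, 254.5], 0.78), ([339.6, 166.8, 399.2, 216.0], 0.77), ([254.4, 22.4, 312.9, 78.1], 0.75)]
lug1 [([341.0, 169.1, 404.9, 216.3], 0.95), ([251.5, 18.6, 318.2, 78.2], 0.77), ([209.8, 209.3, 258.1, 249.9], 0.71)]
```

View pics/w2.png

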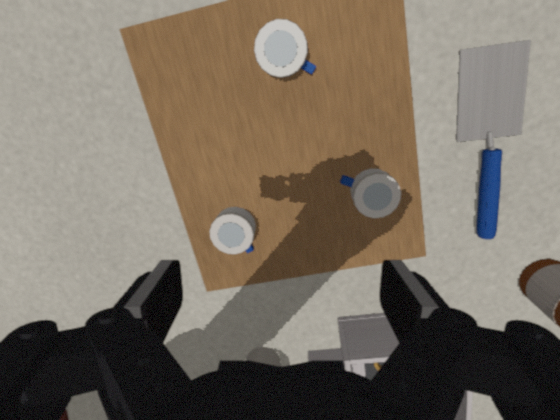

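```bash
cat > cups.py <<'E'
from h import *
def cups(im,m,dz=0):
    hsv=cv2.cvtColor(im,cv2.COLOR_BGR2HSV);H,S,V=cv2.split(hsv)
    def blobs(mask,lo,hi):
        mask=cv2.morphologyEx(mask.astype(np.uint8),cv2.MORPH_OPEN,np.ones((3,3)))
        n,l,st,c=cv2.connectedComponentsWithStats(mask);return [(c[i],st[i,4],st[i]) for i in range(1,n) if lo<st[i,4]<hi]
    disc=blobs((H>90)&(H<115)&(S>18)&(S<110)&(V>60),200,9000)
    lug=blobs((H>105)&(H<130)&(S>140),25,1500)
    out=[]
    for c,a,st in disc:
        if not .6<st[2]/st[3]<1.6 or a<.65*st[2]*st[3]: continue
        T=ray(m,c,32+dz)
        for k,b,_ in lug:
            L=ray(m,k,8+dz);d=L[:2]-T[:2]
            if 22<np.hypot(*d)<42: out.append((T[:2],np.hypot(*d),np.degrees(np.arctan2(d[1],d[0]))))
        print("disc",c.round(1),a,T[:2].round(1))
    return out
if __name__=="__main__":
    import sys
    for o in cups(cv2.imread(f"pics/{sys.argv[1]}.png"),wr()):print(np.round(o[0],1),round(o[1],1),round(o[2],1))
E
python3 cups.py w2; python3 -c "
import cv2;im=cv2.cvtColor(cv2.imread('pics/w2.png'),40)
for x,y in((281,48),(376,194),(233,234),(310,68),(346,181),(250,249),(265,35)):print(im[y,x])"
```

```text
[ 96   7 180]
[ 98  10 100]
[ 94  11 163]
[108 178 142]
[109 197  83]
[109 185 135]
[ 15   8 200]
```

View pics/sc2.png

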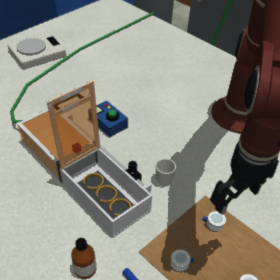

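```bash
sed -i 's/disc=blobs(.*/disc=blobs(cv2.medianBlur(((H>80)\&(H<118)\&(S>4)\&(S<60)\&(V>60)).astype(np.uint8),5),200,9000)/' cups.py; python3 cups.py w2; python3 - <<'E'
from scipy.spatial.transform import Rotation as R
c=R.from_euler("xyz",[-177.2,2.9,77.9],degrees=True)
for y in(237,):
  print(y,(R.from_euler("xyz",[180,0,77.9],degrees=True)*c.inv()).as_rotvec(degrees=True))
E
```

```text
disc [280.1  47.8] 817 [529.2 405. ]
disc [377.  196.1] 565 [597.3 246.6]
disc [230.7 234.4] 478 [436.1 233.9]
[529.2 405. ] 30.8 -41.7
[597.3 246.6] 30.2 149.0
237 [ 2.24820033 -3.34498135  0.07086037]
```

Emit:
arm_command(increments=[[0.012, 0.05, -0.02, 1.4, -3.9, -8, 1], [0.012, 0.1, -0.05, 1.4, -3.9, -16, 1], [0.012, 0.111, -0.09, 1.4, -3.9, -24, 1], [0.012, 0.111, -0.1, 1.4, -3.9, -30, 1], [0.012, 0.111, -0.1, 1.4, -3.9, -30, 1], [0.012, 0.111, -0.1, 1.4, -3.9, -30, 1], [0.012, 0.111, -0.1, 1.4, -3.9, -30, 1]])

```text
time_s: 9.35
position: [533.3, 402.1, 154.4]
eef_rot: [179.8, -0.4, 47.2]
ft_force: [0.3, 0.2, 0.7]
opening: 85.3
grasp_force: 0.0
```

```bash
python3 snap.py w3;python3 cups.py w3
```

```text
9.35 [533.3 402.1 154.4] [179.8  -0.4  47.2] 85.27831961800042 [-40.  42.   3.  85.  -2.  52. -80.]
disc [273.9 206.2] 1100 [529.  404.7]
disc [467.8 288.1] 887 [597.2 246.3]
[529.  404.7] 30.8 -40.5
```

Emit:
arm_command(increments=[[-0.004, 0.0025, -0.02, 0, 0, 2, 1], [-0.004, 0.0025, -0.05, 0, 0, 2, 1], [-0.004, 0.0025, -0.08, 0, 0, 2, 1], [-0.004, 0.0025, -0.09, 0, 0, 2, 1], [-0.004, 0.0025, -0.09, 0, 0, 2, 1], [-0.004, 0.0025, -0.09, 0, 0, 2, 1]])

```text
time_s: 10.0
position: [528.3, 406.0, 63.1]
eef_rot: [179.8, -0.3, 49.3]
ft_force: [0.1, 0.0, 0.0]
opening: 85.0
grasp_force: 0.0
```

Emit:
arm_command(increments=[[0.0007, -0.0013, -0.015, 0, 0, 0, 1], [0.0007, -0.0013, -0.025, 0, 0, 0, 1], [0.0007, -0.0013, -0.025, 0, 0, 0, 1], [0.0007, -0.0013, -0.025, 0, 0, 0, 0.4], [0.0007, -0.0013, -0.025, 0, 0, 0, 0.4], [0.0007, -0.0013, -0.025, 0, 0, 0, 0.4], [0.0007, -0.0013, -0.025, 0, 0, 0, 0.4], [0.0007, -0.0013, -0.025, 0, 0, 0, 0.4], [0.0007, -0.0013, -0.025, 0, 0, 0, 0.4]], force=50)

```text
time_s: 10.9
position: [528.2, 404.8, 37.3]
eef_rot: [179.9, -0.3, 49.3]
ft_force: [-0.2, 0.5, 5.5]
opening: 46.0
grasp_force: 51.6
```

Emit:
arm_command(increments=[[0, 0, 0.01, 0, 0, 0, 0.4], [0, 0, 0.03, 0, 0, 0, 0.4], [0, 0, 0.06, 0, 0, 0, 0.4], [0, 0, 0.1, 0, 0, 0, 0.4], [0, -0.02, 0.14, 0, 0, 0, 0.4], [0.005, -0.05, 0.17, 0, 0, 5, 0.4], [0.01, -0.09, 0.185, 0, 0, 10, 0.4], [0.02, -0.13, 0.185, 0, 0, 15, 0.4], [0.027, -0.17, 0.185, 0, 0, 20, 0.4], [0.034, -0.21, 0.185, 0, 0, 25, 0.4], [0.041, -0.25, 0.185, 0, 0, 30, 0.4], [0.048, -0.29, 0.185, 0, 0, 37, 0.4]])

```text
time_s: 12.1
position: [575.1, 112.3, 221.2]
eef_rot: [179.9, -0.1, 86.6]
ft_force: [0.7, 0.5, -0.1]
opening: 46.0
grasp_force: 51.3
```

Emit:
arm_command(increments=[[0.005, -0.035, 0, 0, 0, 0, 0.4], [0.01, -0.07, 0, 0, 0, 0, 0.4], [0.015, -0.1, 0, 0, 0, 0, 0.4], [0.018, -0.13, 0, 0, 0, 0, 0.4], [0.018, -0.143, 0, 0, 0, 0, 0.4], [0.018, -0.143, 0, 0, 0, 0, 0.4], [0.018, -0.143, 0, 0, 0, 0, 0.4]])

```text
time_s: 12.8
position: [593.3, -26.7, 221.2]
eef_rot: [179.9, -0.3, 86.4]
ft_force: [0.1, 1.1, -0.3]
opening: 46.0
grasp_force: 51.3
```

```bash
python3 snap.py w4;python3 -c "
from rig import ctrl;s=ctrl.read_state();print(s['grasp_force'],s['opening'])"
```

```text
12.8 [593.3 -26.7 221.2] [179.9  -0.3  86.4] 45.985046641675126 [ 6. 32. -8. 94.  5. 54. -8.]
51.27604644745588 45.603511138165
```

View pics/w4.png

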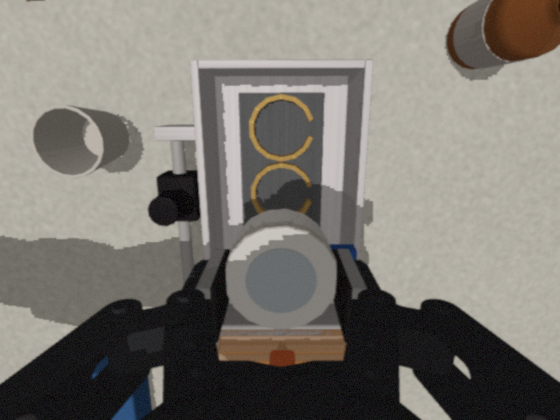

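```bash
cat > nest.py <<'E'
import sys
from h import *
im=cv2.imread(f"pics/{sys.argv[1]}.png");m=wr();H,S,V=cv2.split(cv2.cvtColor(im,cv2.COLOR_BGR2HSV))
g=((H>12)&(H<28)&(S>140)&(V>70)).astype(np.uint8)
g=cv2.morphologyEx(g,cv2.MORPH_CLOSE,np.ones((3,3)))
n,l,st,c=cv2.connectedComponentsWithStats(g)
for i in range(1,n):
    if st[i,4]<80: continue
    ys,xs=np.nonzero(l==i)
    P=np.array([ray(m,(x,y),27)[:2] for x,y in zip(xs,ys)])
    r=least_squares(lambda v:np.hypot(*(P-v[:2]).T)-27.5,P.mean(0),loss="soft_l1")
    print("nest",st[i,:5],r.x.round(1),"rms",np.sqrt(np.mean(r.fun**2)).round(2))
if len(sys.argv)>2:
    z=float(sys.argv[2]);d=((H>80)&(H<118)&(S>4)&(S<60)&(V>60)).astype(np.uint8)
    d=cv2.medianBlur(d,5);d[:230]=0;n,l,st,c=cv2.connectedComponentsWithStats(d);i=1+np.argmax(st[1:,4])
    print("cup in hand",st[i],c[i],ray(m,c[i],z)[:2].round(1))
    k=cv2.connectedComponentsWithStats(((H>105)&(H<130)&(S>140)).astype(np.uint8))
    for a,b in zip(k[2],k[3]):
        if 30<a[4]<2000:print("blue",a,ray(m,b,z-24)[:2].round(1))
E
python3 nest.py w4 215.9
```

```text
nest [ 492    0   68   58 2542] [805.7  83.2] rms 10.53
nest [253 182  10  30  89] [593.9 -35.9] rms 1.06
cup in hand [ 246  249   70   64 3497] [280.64169288 280.16728625] [593.  -25.6]
blue [331 245  25  14 123] [624.7 -23.8]
blue [ 91 357  18  23 124] [491.  -84.8]
blue [112 379  39  41 637] [ 504.5 -112.5]
```

```bash
sed -i 's/^g=((H.*/g=((H>10)\&(H<30)\&(S>90)\&(V>70)).astype(np.uint8); g[:,360:]=0; g[260:]=0/; s/np.ones((3,3)))$/np.ones((5,5)))/' nest.py; python3 nest.py w4 215.9; python3 -c "
import cv2;im=cv2.cvtColor(cv2.imread('pics/w4.png'),40)
print(im[94:102,281],im[160:170,281])"
```

```text
nest [ 249   94   64  119 1661] [596.4  21.9] rms 15.9
nest [298 199  14  14  90] [637.6 -66.9] rms 1.87
cup in hand [ 246  249   70   64 3497] [280.64169288 280.16728625] [593.  -25.6]
blue [331 245  25  14 123] [624.7 -23.8]
blue [ 91 357  18  23 124] [491.  -84.8]
blue [112 379  39  41 637] [ 504.5 -112.5]
[[ 19 118 156]
 [ 20 134 175]
 [ 20 134 184]
 [ 21 130 185]
 [ 21 133 171]
 [ 19 124 117]
 [ 19  30  69]
 [ 30   3  78]] [[ 19 136 161]
 [ 19 136 135]
 [ 20 147 116]
 [ 20 144 147]
 [ 21 134 173]
 [ 21 134 179]
 [ 20 128 172]
 [ 20 111 152]
 [ 20  56 110]
 [160   9  88]]
```

```bash
python3 - <<'E'
s=open("nest.py").read().split("n,l,st,c=")
s2=s[0].replace("S>90","S>110")+'''
ys,xs=np.nonzero(g);P=np.array([ray(m,(x,y),27)[:2] for x,y in zip(xs,ys)])
def f(v):
    e=np.array([-np.sin(v[2]),np.cos(v[2])]);return np.min([abs(np.hypot(*(P-v[:2]-k*62*e).T)-27.5) for k in(-1,0,1)],0)
r=least_squares(f,[594.8,-28,-.061],x_scale=[1,1,.01],loss="soft_l1")
v=r.x;e=np.array([-np.sin(v[2]),np.cos(v[2])])
print(len(P),"yaw",np.degrees(v[2]).round(2),[(v[:2]+k*62*e).round(1) for k in(1,0,-1)],"med",np.median(f(v)).round(2))
if len'''+s[1].split("if len")[1]+"n,l,st,c="+s[2]
open("nest.py","w").write(s2)
E
python3 nest.py w4 215.9
```

```text
1555 yaw -3.63 [array([597.2,  25.6]), array([593.2, -36.3]), array([589.3, -98.2])] med 1.23
cup in hand [ 246  249   70   64 3497] [280.64169288 280.16728625] [593.  -25.6]
blue [331 245  25  14 123] [624.7 -23.8]
blue [ 91 357  18  23 124] [491.  -84.8]
blue [112 379  39  41 637] [ 504.5 -112.5]
```

Emit:
arm_command(increments=[[0.004, 0.0067, -0.03, 0, 0, 0, 0.4], [0.004, 0.0067, -0.065, 0, 0, 0, 0.4], [0.004, 0.0067, -0.095, 0, 0, 0, 0.4], [0.004, 0.0067, -0.1, 0, 0, 0, 0.4], [0.004, 0.0067, -0.1, 0, 0, 0, 0.4], [0.004, 0.0067, -0.1, 0, 0, 0, 0.4]])

```text
time_s: 13.45
position: [599.0, -21.0, 122.9]
eef_rot: [179.7, -0.2, 86.4]
ft_force: [-1.1, 0.6, -0.4]
opening: 45.9
grasp_force: 51.4
```

```bash
python3 snap.py w5;python3 nest.py w5 115.9
```

```text
13.45 [599.  -21.  122.9] [179.7  -0.2  86.4] 45.872522481170535 [  5.  39.  -7.  98.   7.  42. -10.]
2780 yaw -3.57 [array([597.2,  25.8]), array([593.3, -36.1]), array([589.4, -98. ])] med 1.28
cup in hand [ 246  249   70   63 3476] [280.66513234 280.25690449] [598.7 -20.8]
blue [331 245  25  14 118] [630.6 -18.9]
```

View pics/w5.png

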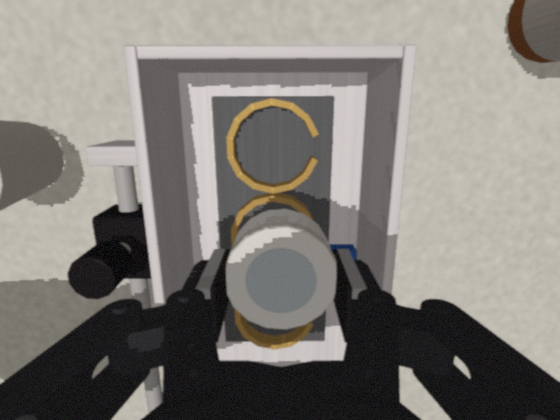

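Emit:
arm_command(increments=[[-0.0016, 0.025, 0, 0, 0, 0, 0.4], [-0.0016, 0.046, 0, 0, 0, 0, 0.4], [-0.0016, 0.046, -0.025, 0, 0, 0, 0.4], [-0.0016, 0.046, -0.05, 0, 0, 0, 0.4], [-0.0016, 0.046, -0.055, 0, 0, 0, 0.4], [-0.0016, 0.046, -0.055, 0, 0, 0, 0.4], [-0.0016, 0.046, -0.055, 0, 0, 0, 0.4]])

```text
time_s: 14.2
position: [597.3, 23.9, 67.9]
eef_rot: [179.7, -0.2, 86.3]
ft_force: [-0.1, -0.3, -0.5]
opening: 45.8
grasp_force: 51.4
```

```bash
python3 snap.py w6;python3 nest.py w6 62|grep cup
```

```text
14.2 [597.3  23.9  67.9] [179.7  -0.2  86.3] 45.788116952590876 [ -1.  44.  -6. 101.   7.  36. -14.]
cup in hand [ 246  249   70   63 3491] [280.57633916 280.1796047 ] [597.1  24.7]
```

Emit:
arm_command(increments=[[0, 0.001, -0.004, 0, 0, 0, 0.4], [0, 0.001, -0.008, 0, 0, 0, 0.4], [0, 0.001, -0.012, 0, 0, 0, 0.4], [0, 0.001, -0.015, 0, 0, 0, 0.4], [0, 0.001, -0.016, 0, 0, 0, 0.4], [0, 0.001, -0.016, 0, 0, 0, 0.4]])

```text
time_s: 14.85
position: [596.0, 24.8, 51.2]
eef_rot: [179.9, -0.1, 86.3]
ft_force: [-2.2, -0.4, 6.3]
opening: 45.8
grasp_force: 52.1
```

Emit:
arm_command(increments=[[0, 0, 0, 0, 0, 0, 0.72], [0, 0, 0, 0, 0, 0, 0.72], [0, 0, 0, 0, 0, 0, 0.72], [0, 0, 0.01, 0, 0, 0, 0.72], [0, 0, 0.03, 0, 0, 0, 0.72], [0, 0, 0.06, 0, 0, 0, 0.72], [0, 0, 0.1, 0, 0, 0, 1], [0, 0, 0.115, 0, 0, 0, 1], [0, 0, 0.115, 0, 0, 0, 1]])

```text
time_s: 15.75
position: [598.1, 25.1, 168.9]
eef_rot: [179.5, -0.2, 86.3]
ft_force: [0.6, 0.1, -0.3]
opening: 85.9
grasp_force: 0.0
```

```bash
python3 snap.py w7; python3 - <<'E'
from cups import *
im=cv2.imread("pics/w7.png")
for o in cups(im,wr(),14):print(np.round(o[0],1),round(o[1],1),round(o[2],1))
E
```

```text
15.75 [598.1  25.1 168.9] [179.5  -0.2  86.3] 85.86300847073896 [  0.  36.  -7.  97.   6.  48. -13.]
disc [276.6 203.3] 1098 [595.9  26.1]
[595.9  26.1] 31.6 -4.4
```

View pics/w7.png

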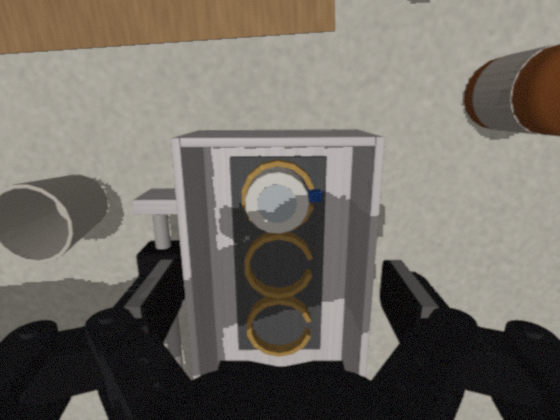

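Emit:
arm_command(increments=[[0, 0.04, 0.01, 0, 0, -8, 1], [-0.03, 0.08, 0.01, 0, 0, -16, 1], [-0.06, 0.12, 0.01, 0, 0, -24, 1], [-0.1, 0.16, 0, 0, 0, -32, 1], [-0.13, 0.2, 0, 0, 0, -40, 1], [-0.162, 0.209, 0, 0, 0, -48, 1], [-0.162, 0.209, 0, 0, 0, -56, 1], [-0.162, 0.209, -0.014, 0, 0, -64, 1], [-0.162, 0.209, -0.014, 0, 0, -71, 1], [-0.162, 0.209, -0.014, 0, 0, -71, 1], [-0.162, 0.209, -0.014, 0, 0, -71, 1]])

```text
time_s: 16.9
position: [433.5, 233.6, 150.5]
eef_rot: [179.8, -0.1, 15.5]
ft_force: [-0.1, 0.2, -1.2]
opening: 85.3
grasp_force: 0.0
```

```bash
python3 snap.py w8;python3 cups.py w8
```

```text
16.9 [433.5 233.6 150.5] [ 1.798e+02 -1.000e-01  1.550e+01] 85.33805664516103 [-40.  30.  13. 114. -11.  37. -94.]
disc [289.  263.4] 977 [389.5 214.7]
[389.5 214.7] 30.0 -58.2
```

Emit:
arm_command(increments=[[-0.022, -0.01, 0, 0, 0, 8, 1], [-0.044, -0.019, 0, 0, 0, 16, 1], [-0.044, -0.019, 0, 0, 0, 16, 1], [-0.044, -0.019, 0, 0, 0, 16, 1], [-0.044, -0.019, -0.02, 0, 0, 16, 1], [-0.044, -0.019, -0.02, 0, 0, 16, 1]])

```text
time_s: 17.55
position: [390.3, 214.8, 130.2]
eef_rot: [179.9, -0.0, 31.3]
ft_force: [-1.1, -1.0, 0.8]
opening: 85.6
grasp_force: 0.0
```

```bash
python3 snap.py w9;python3 cups.py w9
```

```text
17.55 [390.3 214.8 130.2] [179.9  -0.   31.3] 85.62033882578636 [-37.  29.   8. 122.  -8.  29. -82.]
disc [280.3 214.7] 1332 [389.5 214.8]
[389.5 214.8] 31.3 -59.0
```

Emit:
arm_command(increments=[[-0.0008, 0, -0.03, 0, 0, 0, 1], [-0.0008, 0, -0.06, 0, 0, 0, 1], [-0.0008, 0, -0.085, 0, 0, 0, 1], [-0.0008, 0, -0.093, 0, 0, 0, 1], [-0.0008, 0, -0.093, 0, 0, 0, 1], [-0.0008, 0, -0.093, 0, 0, 0, 1], [-0.0008, 0, -0.093, 0, 0, 0, 0.4], [-0.0008, 0, -0.093, 0, 0, 0, 0.4], [-0.0008, 0, -0.093, 0, 0, 0, 0.4], [-0.0008, 0, -0.093, 0, 0, 0, 0.4], [-0.0008, 0, -0.093, 0, 0, 0, 0.4], [-0.0008, 0, -0.093, 0, 0, 0, 0.4]])

```text
time_s: 18.8
position: [389.7, 215.2, 39.6]
eef_rot: [179.9, -0.3, 31.3]
ft_force: [-0.8, 0.1, 8.4]
opening: 45.6
grasp_force: 49.7
```

Emit:
arm_command(increments=[[0, 0, 0.01, 0, 0, 0, 0.4], [0, 0, 0.04, 0, 0, 0, 0.4], [0, 0, 0.08, 0, 0, 0, 0.4], [0.02, -0.02, 0.12, 0, 0, 7, 0.4], [0.045, -0.05, 0.15, 0, 0, 14, 0.4], [0.07, -0.08, 0.15, 0, 0, 21, 0.4], [0.095, -0.11, 0.15, 0, 0, 28, 0.4], [0.12, -0.14, 0.15, 0, 0, 35, 0.4], [0.145, -0.17, 0.15, 0, 0, 42, 0.4], [0.165, -0.2, 0.15, 0, 0, 49, 0.4], [0.185, -0.23, 0.15, 0, 0, 55, 0.4], [0.204, -0.25, 0.15, 0, 0, 55, 0.4]])

```text
time_s: 20.0
position: [593.3, -39.0, 188.6]
eef_rot: [179.9, -0.0, 86.2]
ft_force: [0.1, 1.1, -1.5]
opening: 45.9
grasp_force: 51.5
```

Emit:
arm_command(increments=[[0, 0, 0, 0, 0, 0, 0.4], [0, 0, -0.03, 0, 0, 0, 0.4], [0, 0, -0.06, 0, 0, 0, 0.4], [0, 0, -0.07, 0, 0, 0, 0.4], [0, 0, -0.07, 0, 0, 0, 0.4]])

```text
time_s: 20.5
position: [591.6, -34.3, 117.1]
eef_rot: [-179.9, -0.2, 86.4]
ft_force: [0.0, -0.1, -0.3]
opening: 45.6
grasp_force: 51.5
```

```bash
python3 snap.py w10;python3 nest.py w10 115
```

```text
20.5 [591.6 -34.3 117.1] [-179.9   -0.2   86.4] 45.62392645191504 [  5.  39.  -6. 100.   6.  42.  -8.]
2229 yaw -3.01 [array([596.5,  25.5]), array([593.2, -36.4]), array([590. , -98.3])] med 1.08
cup in hand [ 247  250   68   62 3342] [280.59186116 280.19958109] [591.5 -31.4]
blue [326 118  15  15 196] [617.8  27.8]
blue [330 245  25  13  76] [621.3 -30. ]
```

Emit:
arm_command(increments=[[0.0019, -0.0027, -0.015, 0, 0, 0, 0.4], [0.0019, -0.0027, -0.035, 0, 0, 0, 0.4], [0.0019, -0.0027, -0.047, 0, 0, 0, 0.4], [0.0019, -0.0027, -0.047, 0, 0, 0, 0.4], [0.0019, -0.0027, -0.047, 0, 0, 0, 0.4]])

```text
time_s: 21.05
position: [595.6, -37.8, 71.6]
eef_rot: [179.8, -0.2, 86.3]
ft_force: [0.4, 0.1, -0.4]
opening: 45.9
grasp_force: 51.6
```

```bash
python3 snap.py w11;python3 nest.py w11 64; python3 snap.py w11b
```

```text
21.05 [595.6 -37.8  71.6] [179.8  -0.2  86.3] 45.88863590101184 [  5.  43.  -6. 101.   6.  36.  -8.]
3119 yaw -3.1 [array([596.8,  25.8]), array([593.4, -36.1]), array([590.1, -98. ])] med 1.19
cup in hand [ 247  250   68   62 3356] [280.63051251 280.25327771] [595.2 -37.9]
blue [330 114  18  19 329] [625.1  24.6]
blue [330 245  25  13  79] [626.4 -35.9]
21.1 [595.9 -37.7  72. ] [179.8  -0.2  86.3] 45.47002941846372 [  5.  43.  -6. 101.   6.  36.  -8.]
```

Emit:
arm_command(increments=[[-0.0018, 0.0018, 0, 0, 0, 0, 0.4], [-0.0018, 0.0018, -0.004, 0, 0, 0, 0.4], [-0.0018, 0.0018, -0.008, 0, 0, 0, 0.4], [-0.0018, 0.0018, -0.012, 0, 0, 0, 0.4], [-0.0018, 0.0018, -0.016, 0, 0, 0, 0.4], [-0.0018, 0.0018, -0.018, 0, 0, 0, 0.4], [-0.0018, 0.0018, -0.018, 0, 0, 0, 0.4]])

```text
time_s: 21.85
position: [593.1, -36.1, 53.7]
eef_rot: [179.9, -0.1, 86.3]
ft_force: [-2.0, 0.6, 4.1]
opening: 46.0
grasp_force: 52.0
```

Emit:
arm_command(increments=[[0, 0, 0, 0, 0, 0, 0.72], [0, 0, 0, 0, 0, 0, 0.72], [0, 0, 0, 0, 0, 0, 0.72], [0, 0, 0.01, 0, 0, 0, 0.72], [0, 0, 0.03, 0, 0, 0, 0.72], [0, 0, 0.06, 0, 0, 0, 0.72], [0, 0, 0.1, 0, 0, 0, 1], [0, 0, 0.115, 0, 0, 0, 1], [0, 0, 0.115, 0, 0, 0, 1]])

```text
time_s: 22.75
position: [595.4, -36.0, 171.9]
eef_rot: [179.4, -0.2, 86.3]
ft_force: [-0.5, -0.2, 0.8]
opening: 85.3
grasp_force: 0.0
```

```bash
python3 snap.py w12; python3 - <<'E'
from cups import *
im=cv2.imread("pics/w12.png")
for o in cups(im,wr(),14):print(np.round(o[0],1),round(o[1],1),round(o[2],1))
E
```

```text
22.75 [595.4 -36.  171.9] [179.4  -0.2  86.3] 85.28611421655432 [ 6. 35. -7. 97.  5. 48. -7.]
disc [274.5 119.6] 1299 [596.   26.1]
disc [276.2 203.7] 1071 [592.9 -36.3]
[596.   26.1] 31.9 -4.4
[592.9 -36.3] 31.4 -3.9
```

Emit:
arm_command(increments=[[0, 0.04, 0.01, 0, 0, 8, 1], [0, 0.08, 0.01, 0, 0, 16, 1], [0, 0.12, 0.01, 0, 0, 24, 1], [0, 0.16, 0.01, 0, 0, 32, 1], [0, 0.2, 0, 0, 0, 40, 1], [0.003, 0.24, 0, 0, 0, 48, 1], [0.003, 0.27, 0, 0, 0, 56, 1], [0.003, 0.282, 0, 0, 0, 64, 1], [0.003, 0.282, 0, 0, 0, 72, 1], [0.003, 0.282, -0.014, 0, 0, 80, 1], [0.003, 0.282, -0.014, 0, 0, 88, 1], [0.003, 0.282, -0.014, 0, 0, 96, 1]])

```text
time_s: 24.0
position: [595.0, 245.3, 151.6]
eef_rot: [180.0, -0.4, -177.3]
ft_force: [0.2, -0.3, 0.5]
opening: 85.4
grasp_force: 0.0
```

Emit:
arm_command(increments=[[0, 0, 0, 0, 0, 8, 1], [0, 0, 0, 0, 0, 16, 1], [0, 0, 0, 0, 0, 24, 1], [0, 0, 0, 0, 0, 32, 1], [0, 0, 0, 0, 0, 40, 1], [0, 0, 0, 0, 0, 48, 1], [0, 0, 0, 0, 0, 56, 1], [0, 0, 0, 0, 0, 57, 1], [0, 0, 0, 0, 0, 57, 1]])

```text
time_s: 24.9
position: [595.7, 245.6, 152.8]
eef_rot: [179.8, -0.3, -120.8]
ft_force: [0.3, -0.1, 1.5]
opening: 85.2
grasp_force: 0.0
```

```bash
python3 snap.py w13; python3 cups.py w13
```

```text
24.9 [595.7 245.6 152.8] [ 179.8   -0.3 -120.8] 85.18547682555968 [  0.  48. -46.  88.  38.  61.  94.]
disc [278.9 206.9] 1102 [597.2 246.5]
[597.2 246.5] 31.0 149.9
```

Emit:
arm_command(increments=[[0.0015, 0.001, -0.03, 0, 0, 0.7, 1], [0.0015, 0.001, -0.065, 0, 0, 0.7, 1], [0.0015, 0.001, -0.09, 0, 0, 0.7, 1], [0.0015, 0.001, -0.09, 0, 0, 0.7, 1], [0.0015, 0.001, -0.09, 0, 0, 0.7, 1]])

```text
time_s: 25.45
position: [597.8, 247.4, 64.5]
eef_rot: [179.9, -0.2, -120.0]
ft_force: [0.5, 0.2, 0.9]
opening: 85.3
grasp_force: 0.0
```

Emit:
arm_command(increments=[[-0.0006, -0.0009, -0.015, 0, 0, 0, 1], [-0.0006, -0.0009, -0.026, 0, 0, 0, 1], [-0.0006, -0.0009, -0.026, 0, 0, 0, 1], [-0.0006, -0.0009, -0.026, 0, 0, 0, 0.4], [-0.0006, -0.0009, -0.026, 0, 0, 0, 0.4], [-0.0006, -0.0009, -0.026, 0, 0, 0, 0.4], [-0.0006, -0.0009, -0.026, 0, 0, 0, 0.4], [-0.0006, -0.0009, -0.026, 0, 0, 0, 0.4], [-0.0006, -0.0009, -0.026, 0, 0, 0, 0.4]])

```text
time_s: 26.35
position: [597.9, 246.8, 39.4]
eef_rot: [179.9, -0.0, -120.0]
ft_force: [-0.3, 0.6, 5.8]
opening: 46.0
grasp_force: 51.6
```

Emit:
arm_command(increments=[[0, 0, 0.01, 0, 0, 0, 0.4], [0, 0, 0.04, 0, 0, 0, 0.4], [0, 0, 0.08, 0, 0, -4, 0.4], [0, -0.02, 0.12, 0, 0, -12, 0.4], [0, -0.05, 0.15, 0, 0, -20, 0.4], [0, -0.08, 0.15, 0, 0, -28, 0.4], [0, -0.11, 0.15, 0, 0, -36, 0.4], [0, -0.14, 0.15, 0, 0, -44, 0.4], [0, -0.17, 0.15, 0, 0, -52, 0.4], [-0.003, -0.2, 0.15, 0, 0, -60, 0.4], [-0.005, -0.22, 0.15, 0, 0, -68, 0.4], [-0.008, -0.24, 0.15, 0, 0, -76, 0.4]])

```text
time_s: 27.55
position: [588.6, 4.5, 188.2]
eef_rot: [179.9, -0.2, 163.6]
ft_force: [-0.3, 0.1, -0.3]
opening: 46.0
grasp_force: 51.4
```

Emit:
arm_command(increments=[[0, 0, 0, 0, 0, -8, 0.4], [0, 0, 0, 0, 0, -16, 0.4], [0, 0, 0, 0, 0, -24, 0.4], [0, 0, 0, 0, 0, -32, 0.4], [0, -0.01, 0, 0, 0, -40, 0.4], [0, -0.03, 0, 0, 0, -48, 0.4], [0, -0.05, 0, 0, 0, -56, 0.4], [0, -0.07, 0, 0, 0, -64, 0.4], [0, -0.09, 0, 0, 0, -72, 0.4], [0, -0.105, 0, 0, 0, -77.6, 0.4], [0, -0.105, -0.03, 0, 0, -77.6, 0.4], [0, -0.105, -0.06, 0, 0, -77.6, 0.4]])

```text
time_s: 28.75
position: [589.6, -99.7, 128.6]
eef_rot: [179.7, -0.1, 86.3]
ft_force: [-1.3, 0.3, -1.8]
opening: 45.8
grasp_force: 51.4
```

Emit:
arm_command(increments=[[0, 0, -0.01, 0, 0, 0, 0.4], [0, 0, -0.01, 0, 0, 0, 0.4], [0, 0, -0.01, 0, 0, 0, 0.4]])

```text
time_s: 29.05
position: [590.0, -98.7, 119.2]
eef_rot: [179.8, -0.2, 86.4]
ft_force: [-0.7, -0.1, -0.1]
opening: 46.0
grasp_force: 51.4
```

```bash
python3 snap.py w14; python3 nest.py w14 112
```

```text
29.05 [590.  -98.7 119.2] [179.8  -0.2  86.4] 46.03885227711866 [12. 40. -8. 99.  7. 42. -2.]
3543 yaw -3.38 [array([596.8,  25.2]), array([593.1, -36.7]), array([589.4, -98.6])] med 1.12
cup in hand [ 247  249   69   62 3360] [280.64434524 279.68690476] [589.7 -98.4]
blue [322   1  19  20 323] [617.3   8.1]
blue [323 115  15  15 197] [615.5 -35.4]
blue [330 245  25  13  86] [621.  -96.6]
blue [  0 359  31  25 353] [ 438.  -155.2]
```

Emit:
arm_command(increments=[[0, 0, -0.015, 0, 0, 0, 0.4], [0, 0, -0.035, 0, 0, 0, 0.4], [0, 0, -0.048, 0, 0, 0, 0.4], [0, 0, -0.048, 0, 0, 0, 0.4], [0, 0, -0.048, 0, 0, 0, 0.4]])

```text
time_s: 29.6
position: [589.8, -98.9, 71.0]
eef_rot: [179.8, -0.2, 86.4]
ft_force: [0.2, -0.4, -1.0]
opening: 45.7
grasp_force: 51.4
```

```bash
python3 snap.py w15; python3 nest.py w15 64
```

```text
29.6 [589.8 -98.9  71. ] [179.8  -0.2  86.4] 45.67431474910093 [ 12.  43.  -7. 100.   8.  36.  -3.]
5175 yaw -3.5 [array([596.9,  25.2]), array([593.1, -36.6]), array([589.4, -98.5])] med 1.23
cup in hand [ 247  249   69   62 3358] [280.73913043 279.69654556] [589.6 -98.4]
blue [336 117  18  19 301] [622.  -37.7]
blue [330 245  25  13 104] [620.7 -96.4]
```

Emit:
arm_command(increments=[[0, 0, -0.004, 0, 0, 0, 0.4], [0, 0, -0.008, 0, 0, 0, 0.4], [0, 0, -0.012, 0, 0, 0, 0.4], [0, 0, -0.016, 0, 0, 0, 0.4], [0, 0, -0.0175, 0, 0, 0, 0.4], [0, 0, -0.0175, 0, 0, 0, 0.4]])

```text
time_s: 30.25
position: [589.2, -98.9, 53.4]
eef_rot: [179.9, -0.2, 86.4]
ft_force: [-1.3, 0.7, 4.6]
opening: 45.8
grasp_force: 51.8
```

Emit:
arm_command(increments=[[0, 0, 0, 0, 0, 0, 0.72], [0, 0, 0, 0, 0, 0, 0.72], [0, 0, 0, 0, 0, 0, 0.72], [0, 0, 0.01, 0, 0, 0, 0.72], [0, 0, 0.03, 0, 0, 0, 0.72], [0, 0, 0.06, 0, 0, 0, 0.72], [0, 0, 0.1, 0, 0, 0, 0.72], [0, 0, 0.14, 0, 0, 0, 0.72], [0, 0.01, 0.18, 0, 0, 0, 1], [0, 0.03, 0.18, 0, 0, 0, 1], [0, 0.03, 0.18, 0, 0, 0, 1]])

```text
time_s: 31.35
position: [589.9, -65.0, 235.1]
eef_rot: [179.7, -0.3, 86.7]
ft_force: [-0.6, 0.4, -0.0]
opening: 85.8
grasp_force: 0.0
```

```bash
python3 snap.py w16; python3 - <<'E'
from cups import *
im=cv2.imread("pics/w16.png")
for o in cups(im,wr(),14):print(np.round(o[0],1),round(o[1],1),round(o[2],1))
a=ctrl.camera("side");cv2.imwrite("pics/s16.png",np.hstack([crop(a,230,130,100,120,4),crop(im,180,40,200,240,2)]))
E
```

```text
31.35 [589.9 -65.  235.1] [179.7  -0.3  86.7] 85.80987066086236 [10. 31. -9. 93.  5. 56. -4.]
disc [280.6  82.6] 879 [596.1  26.2]
disc [281.2 154.5] 732 [593.  -36.3]
disc [280.9 218.8] 633 [589.1 -98.7]
[596.1  26.2] 32.0 -4.9
[593.  -36.3] 31.8 -4.7
[589.1 -98.7] 31.3 -3.6
```

View pics/s16.png

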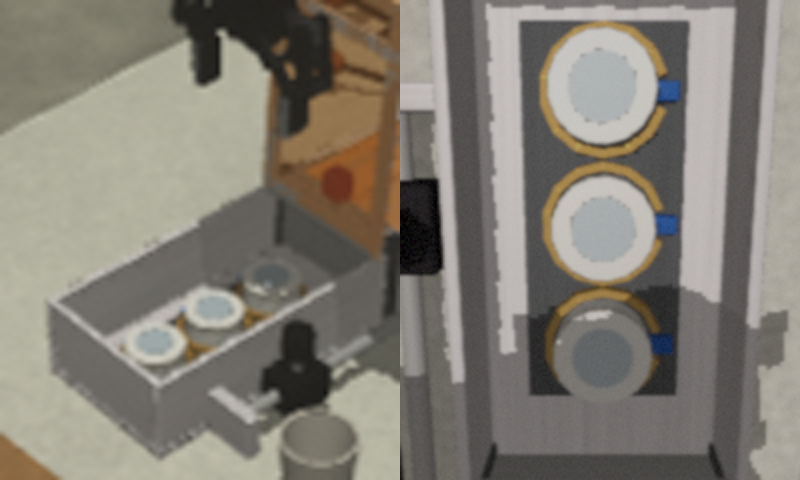

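Emit:
arm_command(increments=[[0, 0, 0.045, 0, 0, -8, 1], [0, 0, 0.09, 0, 0, -16, 1], [0, 0, 0.13, 0, 0, -24, 1], [0, 0, 0.17, 0, 0, -32, 0.3], [0, 0, 0.21, 0, 0, -40, 0.3], [0, -0.03, 0.225, 0, 0, -48, 0.3], [-0.003, -0.06, 0.225, 0, 0, -56, 0.3], [-0.006, -0.09, 0.225, 0, 0, -64, 0.3], [-0.01, -0.12, 0.225, 0, 0, -72, 0.3], [-0.01, -0.133, 0.225, 0, 0, -80, 0.3], [-0.01, -0.133, 0.225, 0, 0, -88, 0.3], [-0.01, -0.133, 0.225, 0, 0, -90.2, 0.3]])

```text
time_s: 32.65
position: [578.3, -204.4, 456.0]
eef_rot: [179.8, 0.1, -4.2]
ft_force: [-0.0, 0.2, -0.8]
opening: 25.6
grasp_force: 0.0
```

Emit:
arm_command(increments=[[0, -0.03, 0, 8, -0.5, 0, 0.3], [0, -0.06, 0, 16, -1, 0, 0.3], [0, -0.1, 0, 24, -1.5, 0, 0.3], [0, -0.1, -0.02, 32, -2, 0, 0.3], [0, -0.1, -0.05, 40, -2.4, 0, 0.3], [0, -0.1, -0.09, 48.3, -2.9, 0, 0.3], [0, -0.09, -0.11, 48.3, -2.9, 0, 0.3], [0, -0.075, -0.134, 48.3, -2.9, 0, 0.3], [0, -0.075, -0.134, 48.3, -2.9, 0, 0.3], [0, -0.075, -0.134, 48.3, -2.9, 0, 0.3]])

```text
time_s: 33.65
position: [578.9, -277.8, 323.4]
eef_rot: [-131.7, 0.2, -3.8]
ft_force: [-0.5, -1.0, -0.0]
opening: 25.5
grasp_force: 0.0
```

```bash
python3 snap.py w17; python3 -c "
from h import *
im=cv2.imread('pics/w17.png');print([ (r['rect'],r['confidence']) for r in ctrl.search_frame('lid_handle','wrist')][:2])
for P in((584.6-36,-196+2,257.8),(584.6+36,-196-2,257.8)):print(proj(wr(),np.array(P)))
a=ctrl.camera('side');cv2.imwrite('pics/s17.png',np.hstack([crop(a,240,50,150,160,3),cv2.resize(im[:,100:460],None,fx=.85,fy=480/420)[:, :340]]))"
```

```text
33.65 [ 578.9 -277.8  323.4] [-131.7    0.2   -3.8] 25.52590230605235 [ 38.  46.   3.  63. -40. 102. -51.]
[([179.0, 107.3, 375.3, 299.3], 0.7)]
[274.03055608 257.08821456]
[272.28015862 159.02853528]
```

View pics/s17.png

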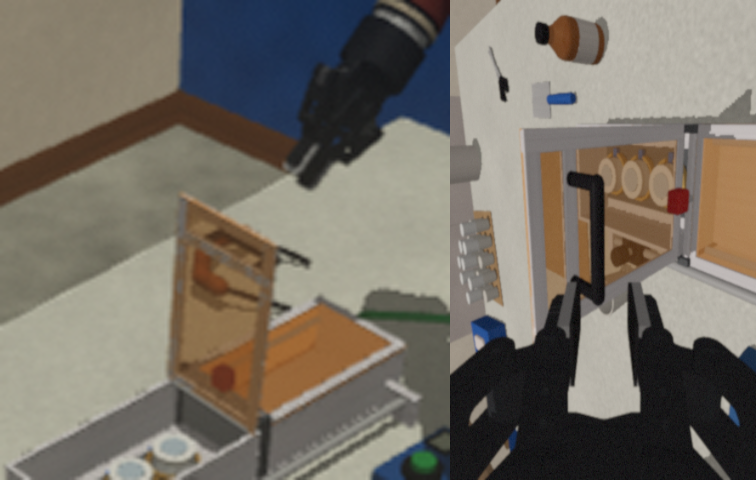

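Emit:
arm_command(increments=[[0.001, 0.0037, 0.0042, 0, 0, 0, 0.3], [0.001, 0.0037, 0.0042, 0, 0, 0, 0.3], [0.003, 0.028, -0.018, 0, 0, 0, 0.3], [0.004, 0.053, -0.04, 0, 0, 0, 0.3], [0.005, 0.068, -0.053, 0, 0, 0, 0.3], [0.0055, 0.0796, -0.0636, 0, 0, 0, 0.3], [0.0055, 0.0796, -0.0636, 0, 0, 0, 0.3], [0.0055, 0.0796, -0.0636, 0, 0, 0, 0.3], [0.0055, 0.0796, -0.0636, 0, 0, 0, 0], [0.0055, 0.0796, -0.0636, 0, 0, 0, 0], [0.0055, 0.0796, -0.0636, 0, 0, 0, 0], [0.0055, 0.0796, -0.0636, 0, 0, 0, 0]], force=40)

```text
time_s: 35.0
position: [585.0, -198.9, 260.8]
eef_rot: [-131.9, 0.0, -3.9]
ft_force: [1.2, -2.9, 3.3]
opening: 10.7
grasp_force: 39.2
```

Emit:
arm_command(increments=[[0.001, 0.01, 0.002, -2, 0.1, 0, 0], [0.001, 0.023, 0.005, -4.4, 0.3, 0, 0], [0.002, 0.036, 0.006, -6.6, 0.4, 0, 0], [0.003, 0.049, 0.006, -8.8, 0.5, 0, 0], [0.004, 0.063, 0.006, -11, 0.7, 0, 0], [0.005, 0.076, 0.005, -13.2, 0.8, 0, 0], [0.006, 0.089, 0.002, -15.4, 0.9, 0, 0], [0.006, 0.101, -0.001, -17.6, 1, 0, 0], [0.007, 0.114, -0.005, -20, 1.2, 0, 0], [0.008, 0.126, -0.01, -22, 1.3, 0, 0]])

```text
time_s: 36.0
position: [592.7, -72.7, 250.3]
eef_rot: [-154.1, -0.1, -3.9]
ft_force: [-0.5, -3.4, -0.1]
opening: 10.4
grasp_force: 39.3
```

Emit:
arm_command(increments=[[0, 0.012, -0.006, -2.2, 0.1, 0, 0], [0.001, 0.023, -0.012, -4.4, 0.3, 0, 0], [0.002, 0.034, -0.02, -6.6, 0.4, 0, 0], [0.002, 0.045, -0.028, -8.8, 0.5, 0, 0], [0.003, 0.055, -0.037, -11, 0.7, 0, 0], [0.004, 0.064, -0.046, -13.2, 0.8, 0, 0], [0.004, 0.072, -0.056, -15.4, 0.9, 0, 0], [0.005, 0.08, -0.067, -17.6, 1, 0, 0], [0.005, 0.087, -0.078, -20, 1.2, 0, 0], [0.006, 0.093, -0.09, -22, 1.3, 0, 0], [0.006, 0.098, -0.102, -24, 1.4, 0, 0], [0.006, 0.103, -0.114, -26.5, 1.6, 0, 0]])

```text
time_s: 37.2
position: [598.9, 30.3, 136.2]
eef_rot: [179.5, -0.2, -3.8]
ft_force: [0.3, -4.4, 1.1]
opening: 10.3
grasp_force: 38.9
```

```bash
cat > lid.py <<'E'
from h import *
from scipy.spatial.transform import Rotation as R
s=ctrl.read_state();z=R.from_euler("xyz",s["eef_rot"],degrees=True).as_matrix()[:,2];b=np.array(s["position"])+3*z
h=np.array([594.8-.0608*120,-28-.998*120]);e=np.array([.0608,.998]);d=(b[:2]-h)@e;Z=b[2]-75.5
print(s["time_s"],np.round(s["position"],1),b.round(1),"lid deg",np.degrees(np.arctan2(Z,d)-np.arctan2(39,185)),np.hypot(d,Z),s["ft_force"])
E
python3 lid.py
```

```text
37.2 [598.9  30.3 136.2] [598.9  30.2 133.2] lid deg 6.0353647786325695 187.4567111576037 [ 0.34904351 -4.42174334  1.10821565]
```

Emit:
arm_command(increments=[[0, 0.002, -0.006, 0, 0, 0, 0], [0, 0.003, -0.011, 0, 0, 0, 0], [0, 0.004, -0.016, 0, 0, 0, 0], [0, 0.004, -0.02, 0, 0, 0, 0], [0, 0.004, -0.022, 0, 0, 0, 0], [0, 0.004, -0.024, 0, 0, 0, 0], [0, 0.004, -0.025, 0, 0, 0, 0]])

```text
time_s: 37.9
position: [599.3, 34.8, 118.5]
eef_rot: [179.8, -0.3, -3.9]
ft_force: [-14.0, -2.7, 43.0]
opening: 10.3
grasp_force: 44.1
```

```bash
python3 lid.py
```

```text
37.9 [599.3  34.8 118.5] [599.3  34.7 115.5] lid deg 0.43078968252347455 187.18084345375445 [-14.02302742  -2.65385014  42.96391372]
```

Emit:
arm_command(increments=[[0, 0, 0.004, 0, 0, 0, 0.4], [0, 0, 0.004, 0, 0, 0, 0.6], [0, 0, 0.004, 0, 0, 0, 0.6], [0, 0, 0.02, 0, 0, 0, 0.6], [0, 0, 0.06, 0, 0, 0, 0.6], [0, -0.03, 0.09, 0, 0, 0, 0.6], [-0.004, -0.07, 0.09, 0, 0, 0, 0.6], [-0.006, -0.11, 0.09, 0, 0, 0, 0.6], [-0.01, -0.15, 0.09, 0, 0, 0, 0.6], [-0.013, -0.19, 0.09, 0, 0, 0, 0.6], [-0.013, -0.204, 0.09, 0, 0, 0, 0.6], [-0.013, -0.204, 0.09, 0, 0, 0, 0.6]])

```text
time_s: 39.1
position: [584.8, -171.0, 200.2]
eef_rot: [179.6, -0.1, -4.1]
ft_force: [0.3, 1.5, -0.1]
opening: 51.0
grasp_force: 0.0
```

```bash
python3 snap.py w18; python3 - <<'E'
from h import *
im=cv2.imread("pics/w18.png");m=wr();H,S,V=cv2.split(cv2.cvtColor(im,cv2.COLOR_BGR2HSV))
k=cv2.connectedComponentsWithStats((((H<8)|(H>172))&(S>140)&(V>50)).astype(np.uint8))
for a,b in zip(k[2],k[3]):
    if 100<a[4]<20000:print("red",a,b.round(),ray(m,b,110)[:2].round(1))
a=cv2.cvtColor(im,40)
print("handle pred",[proj(m,np.array([599.3-36,35+2,114.5+6])).round(),proj(m,np.array([599.3+36,35-2,114.5+6])).round()])
s=ctrl.camera("side");cv2.imwrite("pics/s18.png",np.hstack([crop(s,230,130,130,120,3.6),cv2.resize(im[:,:],None,fx=.57,fy=432/420)]))
E
```

```text
39.1 [ 584.8 -171.   200.2] [ 1.796e+02 -1.000e-01 -4.100e+00] 50.973191455727026 [  2.  36.  20.  93. -14.  54. -67.]
red [265 196  26  38 919] [278. 215.] [ 586.7 -169.7]
handle pred [array([-32., 275.]), array([-65., 167.])]
```

View pics/s18.png

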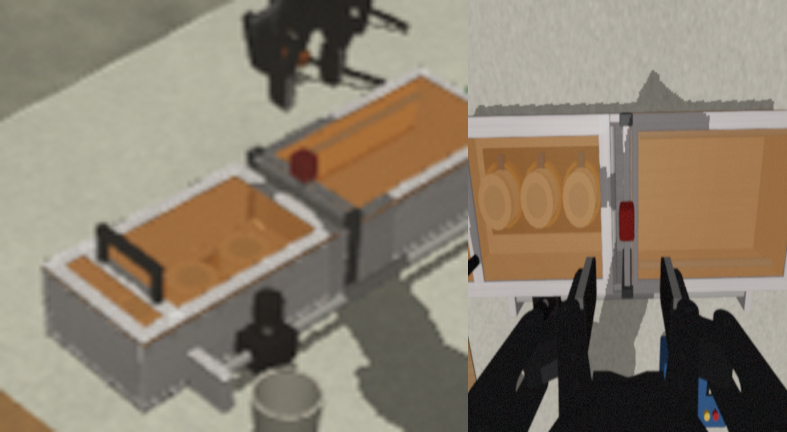

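Emit:
arm_command(increments=[[0.002, 0.0013, -0.03, 0, 0, 0, 0.6], [0.002, 0.0013, -0.06, 0, 0, 0, 0.6], [0.002, 0.0013, -0.08, 0, 0, 0, 0.6], [0.002, 0.0013, -0.087, 0, 0, 0, 0.6], [0.002, 0.0013, -0.087, 0, 0, 0, 0.6], [0.002, 0.0013, -0.087, 0, 0, 0, 0], [0.002, 0.0013, -0.087, 0, 0, 0, 0], [0.002, 0.0013, -0.087, 0, 0, 0, 0], [0.002, 0.0013, -0.087, 0, 0, 0, 0], [0.002, 0.0013, -0.087, 0, 0, 0, 0], [0.002, 0.0013, -0.087, 0, 0, 0, 0]], force=50)

```text
time_s: 40.3
position: [588.7, -169.9, 116.1]
eef_rot: [179.4, -0.4, -3.8]
ft_force: [-0.7, -5.6, 4.5]
opening: 17.1
grasp_force: 50.7
```

Emit:
arm_command(increments=[[0, 0, 0.008, 0, 0, 0, 0], [0, 0, 0.018, 0, 0, 0, 0], [0, 0, 0.028, 0, 0, 0, 0], [0, 0, 0.038, 0, 0, 0, 0], [0, 0, 0.048, 0, 0, 0, 0], [0, 0, 0.058, 0, 0, 0, 0], [0, 0, 0.066, 0, 0, 0, 0], [0, 0, 0.07, 0, 0, 0, 0], [0, 0, 0.072, 0, 0, 0, 0], [0, 0, 0.073, 0, 0, 0, 0]])

```text
time_s: 41.3
position: [588.6, -169.8, 186.2]
eef_rot: [179.4, -0.4, -3.8]
ft_force: [5.6, -8.5, -14.3]
opening: 16.6
grasp_force: 50.2
```

Emit:
arm_command(increments=[[0, 0, 0.003, 0, 0, 0, 0], [0, 0, 0.003, 0, 0, 0, 0]])

```text
time_s: 41.5
position: [588.5, -169.8, 186.3]
eef_rot: [179.4, -0.3, -3.8]
ft_force: [8.8, -10.3, -22.4]
opening: 16.4
grasp_force: 51.3
```

Emit:
arm_command(increments=[[0, 0, -0.005, 0, 0, 0, 0], [0, 0, -0.005, 0, 0, 0, 0.45], [0, 0, -0.005, 0, 0, 0, 0.45], [0, 0, -0.005, 0, 0, 0, 0.45], [0, 0, 0.02, 0, 0, 0, 0.45], [0, 0, 0.055, 0, 0, 0, 0.6], [-0.04, 0.02, 0.06, 0, -6, 0, 1], [-0.08, 0.06, 0.06, 0, -12, 0, 1], [-0.12, 0.1, 0.03, 0, -18, 0, 1], [-0.13, 0.14, 0, 0, -25, 0, 1], [-0.13, 0.14, -0.02, 0, -25, 0, 1], [-0.13, 0.14, -0.02, 0, -25, 0, 1]])

```text
time_s: 42.7
position: [457.6, -24.6, 177.9]
eef_rot: [-178.3, -24.2, -3.9]
ft_force: [0.0, 0.0, -0.3]
opening: 85.7
grasp_force: 0.0
```

```bash
python3 snap.py w19; python3 - <<'E'
from h import *
m=wr();im=cv2.imread("pics/w19.png")
print([(r['rect'],round(r['confidence'],2)) for r in ctrl.search_frame('coupler_knob','wrist')][:3],"pred top",proj(m,np.array([497.5,-30,84])).round(),"pred mid",proj(m,np.array([497.5,-30,72])).round())
p=proj(m,np.array([497.5,-30,80])).astype(int)
g=cv2.cvtColor(im,6);k=cv2.connectedComponentsWithStats((g[:300]<45).astype(np.uint8))
for a,b in zip(k[2],k[3]):
    if 300<a[4]<30000:print(a,b.round())
ctrl.camera("side");print([(r['rect'],round(r['confidence'],2)) for r in ctrl.search_frame('gate_grip','side')][:2],proj(ctrl.camera_model("side"),np.array([586.5,-170,174])))
E
```

```text
42.7 [457.6 -24.6 177.9] [-178.3  -24.2   -3.9] 85.69277624800233 [ -1.  20.   2. 135. -50.   1. -43.]
[([264.9, 198.8, 318.2, 244.8], 0.76)] pred top [289. 214.] pred mid [289. 216.]
[448   0  20  44 420] [456.  21.]
[544   0  16  25 380] [552.  11.]
[ 170    4   33  135 2453] [183.  68.]
[  0  14  87  18 403] [50. 28.]
[433 165  56  28 366] [463. 180.]
[ 265  198   52   44 2196] [291. 220.]
[146 261  36  39 837] [168. 285.]
[381 260  36  40 854] [393. 284.]
[([299.5, 153.7, 319.0, 178.5], 0.73)] [315.41080807 157.56776514]
```

Emit:
arm_command(increments=[[0.006, -0.003, 0, 0.8, 6, 0, 1], [0.012, -0.0055, 0, 1.6, 12.2, 0, 1], [0.015, -0.0055, -0.02, 1.6, 12.2, 0, 1], [0.02, -0.0055, -0.045, 1.6, 12.2, 0, 1], [0.026, -0.0055, -0.068, 1.6, 12.2, 0, 1], [0.026, -0.0055, -0.068, 1.6, 12.2, 0, 1], [0.026, -0.0055, -0.068, 1.6, 12.2, 0, 1]])

```text
time_s: 43.6
position: [488.8, -34.2, 112.6]
eef_rot: [-177.7, -12.3, -4.4]
ft_force: [-0.8, -0.8, 1.1]
opening: 85.5
grasp_force: 0.0
```

```bash
python3 snap.py w20
```

```text
43.6 [488.8 -34.2 112.6] [-177.7  -12.3   -4.4] 85.51248012041232 [-12.  32.  20. 126. -50.  17. -42.]
```

Emit:
arm_command(increments=[[0, 0.004, -0.01, 0, 0, 0, 1], [0, 0.004, -0.02, 0, 0, 0, 1], [0.001, 0.004, -0.0275, 0, 0, 0, 1], [0.001, 0.004, -0.0275, 0, 0, 0, 1], [0.001, 0.004, -0.0275, 0, 0, 0, 0], [0.001, 0.004, -0.0275, 0, 0, 0, 0], [0.001, 0.004, -0.0275, 0, 0, 0, 0], [0.001, 0.004, -0.0275, 0, 0, 0, 0], [0.001, 0.004, -0.0275, 0, 0, 0, 0], [0.001, 0.004, -0.0275, 0, 0, 0, 0], [0.001, 0.004, -0.0275, 0, 0, 0, 0]], force=40)

```text
time_s: 44.75
position: [489.3, -29.7, 85.0]
eef_rot: [-177.7, -12.3, -4.4]
ft_force: [-1.9, 0.7, 5.2]
opening: 24.3
grasp_force: 39.0
```

Emit:
arm_command(increments=[[-0.0005, -0.008, 0, 0, 0, 0, 0], [-0.0015, -0.025, 0, 0, 0, 0, 0], [-0.0025, -0.042, 0, 0, 0, 0, 0], [-0.0035, -0.06, 0, 0, 0, 0, 0], [-0.0048, -0.078, 0, 0, 0, 0, 0], [-0.006, -0.096, 0, 0, 0, 0, 0], [-0.007, -0.114, 0, 0, 0, 0, 0], [-0.008, -0.132, 0, 0, 0, 0, 0], [-0.009, -0.15, 0, 0, 0, 0, 0], [-0.009, -0.15, 0, 0, 0, 0, 0]])

```text
time_s: 45.75
position: [480.1, -183.0, 85.1]
eef_rot: [-177.9, -12.4, -4.6]
ft_force: [-2.2, -3.7, 4.6]
opening: 24.3
grasp_force: 40.4
```

Emit:
arm_command(increments=[[-0.001, -0.018, 0, 0, 0, 0, 0], [-0.002, -0.036, 0, 0, 0, 0, 0], [-0.0033, -0.054, 0, 0, 0, 0, 0], [-0.0045, -0.072, 0, 0, 0, 0, 0], [-0.0055, -0.09, 0, 0, 0, 0, 0], [-0.006, -0.1, 0, 0, 0, 0, 0], [-0.0065, -0.107, 0, 0, 0, 0, 0], [-0.0065, -0.11, 0, 0, 0, 0, 0], [-0.0065, -0.11, 0, 0, 0, 0, 0]])

```text
time_s: 46.65
position: [474.2, -282.2, 85.0]
eef_rot: [-176.9, -12.2, -4.1]
ft_force: [-3.8, 10.1, 13.1]
opening: 24.3
grasp_force: 43.4
```

Emit:
arm_command(increments=[[-0.0005, -0.006, 0, 0, 0, 0, 0], [-0.0005, -0.006, 0, 0, 0, 0, 0], [-0.0005, -0.006, 0, 0, 0, 0, 0]])

```text
time_s: 46.95
position: [474.3, -282.4, 84.7]
eef_rot: [-176.4, -12.1, -3.9]
ft_force: [-3.0, 15.3, 15.2]
opening: 24.9
grasp_force: 45.8
```

Emit:
arm_command(increments=[[0, 0.008, 0, 0, 0, 0, 0], [0, 0.008, 0, 0, 0, 0, 0.6], [0, 0.008, 0, 0, 0, 0, 0.6], [0, 0.008, 0, 0, 0, 0, 0.6], [-0.004, 0.012, 0.02, 0, 0, 0, 0.6], [-0.01, 0.015, 0.05, 0, 0, 0, 0.6], [-0.018, 0.015, 0.09, 0, 0, 0, 0.6], [-0.018, 0.02, 0.13, 0, 4, 0, 0], [0, 0.04, 0.15, -1, 8, 0, 0], [0.04, 0.07, 0.15, -2, 12, 0, 0], [0.08, 0.1, 0.15, -3.2, 12, 0, 0], [0.112, 0.118, 0.15, -3.2, 12, 0, 0]])

```text
time_s: 48.15
position: [588.5, -172.6, 233.8]
eef_rot: [178.4, -0.5, -3.6]
ft_force: [0.4, -0.1, 0.2]
opening: -0.0
grasp_force: 0.0
```

Emit:
arm_command(increments=[[0, 0, 0, 0, 0, 0, 0], [0, 0, 0, 0, 0, 0, 0], [0, 0, 0, 0, 0, 0, 0]])

```text
time_s: 48.45
position: [583.7, -179.5, 234.4]
eef_rot: [178.2, -0.5, -4.1]
ft_force: [-0.4, -0.3, 0.3]
opening: 0.2
grasp_force: 0.0
```

```bash
python3 snap.py w21; python3 - <<'E'
from h import *
im=cv2.imread("pics/w21.png");m=wr();H,S,V=cv2.split(cv2.cvtColor(im,cv2.COLOR_BGR2HSV))
k=cv2.connectedComponentsWithStats((((H<8)|(H>172))&(S>140)&(V>50)).astype(np.uint8))
for a,b in zip(k[2],k[3]):
    if 60<a[4]<20000:print("red",a,b.round(),ray(m,b,180)[:2].round(1))
print(proj(m,np.array([586.7,-170,186.])).round())
print("knob",[(r['rect'],round(r['confidence'],2)) for r in ctrl.search_frame('coupler_knob','wrist')][:2],proj(m,np.array([481.8,-30-252.5,84])))
E
```

```text
48.45 [ 583.7 -179.5  234.4] [178.2  -0.5  -4.1] 0.1867091159506297 [ -6.  36.  35.  91. -21.  59. -60.]
red [ 245  211   31   47 1259] [259. 233.] [ 588.1 -169.4]
[260. 239.]
knob [([351.4, 262.2, 406.5, 307.2], 0.82)] [395.31227877 293.42474486]
```

Emit:
arm_command(increments=[[0.0033, 0.0095, 0, 1.8, 0, 0, 0], [0.0033, 0.0095, 0, 1.8, 0, 0, 0], [0.0033, 0.0095, -0.01, 1.8, 0, 0, 0], [0.0033, 0.0095, -0.02, 1.8, 0, 0, 0], [0.0033, 0.0095, -0.03, 1.8, 0, 0, 0], [0.0033, 0.0095, -0.04, 1.8, 0, 0, 0]])

```text
time_s: 49.15
position: [588.2, -167.8, 193.5]
eef_rot: [-179.9, -0.3, -3.9]
ft_force: [-0.9, 0.9, 3.7]
opening: -0.1
grasp_force: 1.6
```

Emit:
arm_command(increments=[[-0.001, -0.002, -0.01, 0, 0, 0, 0], [-0.001, -0.002, -0.02, 0, 0, 0, 0], [-0.001, -0.002, -0.03, 0, 0, 0, 0], [-0.001, -0.002, -0.04, 0, 0, 0, 0], [-0.001, -0.002, -0.049, 0, 0, 0, 0], [-0.001, -0.002, -0.055, 0, 0, 0, 0], [-0.001, -0.002, -0.06, 0, 0, 0, 0], [-0.001, -0.002, -0.063, 0, 0, 0, 0]])

```text
time_s: 49.95
position: [587.8, -170.0, 137.7]
eef_rot: [-179.7, -0.5, -3.9]
ft_force: [-13.0, 10.1, 49.5]
opening: 0.1
grasp_force: 24.7
```

Emit:
arm_command(increments=[[0, 0, 0.015, 0, 0, 0, 0], [0, 0, 0.05, 0, 0, 0, 0], [0, 0, 0.08, 0, 0, 0, 0], [-0.04, -0.015, 0.08, 0, 0, 0, 0], [-0.08, -0.03, 0.08, 0, 0, 0, 0], [-0.12, -0.045, 0.08, 0, 0, 0, 0], [-0.16, -0.06, 0.06, 0, 0, 0, 0], [-0.2, -0.077, 0.04, 0, 0, 0, 0], [-0.213, -0.082, 0.02, 0, 0, 0, 0], [-0.213, -0.082, 0.02, 0, 0, 0, 0], [-0.213, -0.082, 0.02, 0, 0, 0, 0]])

```text
time_s: 51.05
position: [374.9, -252.4, 151.4]
eef_rot: [-180.0, -0.4, -4.0]
ft_force: [-0.2, -0.1, 0.4]
opening: -0.2
grasp_force: 0.0
```

```bash
python3 snap.py w22; python3 - <<'E'
from h import *
im=cv2.imread("pics/w22.png");m=wr();H,S,V=cv2.split(cv2.cvtColor(im,cv2.COLOR_BGR2HSV))
k=cv2.connectedComponentsWithStats(((H>45)&(H<85)&(S>100)&(V>40)).astype(np.uint8))
for a,b in zip(k[2],k[3]):
    if 100<a[4]<20000:print("green",a,b.round(),ray(m,b,66)[:2].round(1))
im=ctrl.camera("side");m=ctrl.camera_model("side");H,S,V=cv2.split(cv2.cvtColor(im,cv2.COLOR_BGR2HSV))
k=cv2.connectedComponentsWithStats((((H<8)|(H>172))&(S>140)&(V>50)).astype(np.uint8)[140:200,290:340])
print("side red",k[2][1:],"pred shut",proj(m,np.array([586.7,-170,104])))
E
```

```text
51.05 [ 374.9 -252.4  151.4] [-180.    -0.4   -4. ] -0.18824539474971802 [ 10.  29.  30. 121. -26.  36. -35.]
green [ 261  196   44   44 1467] [282. 218.] [ 376.4 -253.2]
side red [[21 31  7  9 50]] pred shut [314.36221439 175.48757359]
```

Emit:
arm_command(increments=[[0.0015, -0.001, -0.03, 0, 0, 0, 0], [0.0015, -0.001, -0.05, 0, 0, 0, 0], [0.0015, -0.001, -0.06, 0, 0, 0, 0], [0.0015, -0.001, -0.066, 0, 0, 0, 0], [0.0015, -0.001, -0.07, 0, 0, 0, 0], [0.0015, -0.001, -0.074, 0, 0, 0, 0], [0.0015, -0.001, -0.074, 0, 0, 0, 0], [0.0015, -0.001, -0.074, 0, 0, 0, 0]])

```text
time_s: 51.95
position: [377.2, -252.5, 82.4]
eef_rot: [-179.8, -0.8, -3.9]
ft_force: [-5.8, 7.6, 43.9]
opening: 0.1
grasp_force: 21.9
```

Emit:
arm_command(increments=[[0, 0, 0.02, 0, 0, 0, 0], [0, 0, 0.06, 0, 0, 0, 0], [0, 0, 0.1, 0, 0, 0, 0], [0, 0, 0.15, 0, 0, 0, 0], [0, 0, 0.18, 0, 0, 0, 0], [0, 0, 0.18, 0, 0, 0, 0]])

```text
time_s: 52.55
position: [378.2, -255.1, 262.3]
eef_rot: [179.8, -1.0, -3.9]
ft_force: [0.7, 0.1, 0.4]
opening: -0.0
grasp_force: 0.0
```

```bash
python3 - <<'E'
from h import *
im=ctrl.camera("side");m=ctrl.camera_model("side")
for t in("coupler_knob","lid_handle","gate_grip","cup1","beaker","resin"):print(t,[(r['rect'],round(r['confidence'],2)) for r in ctrl.search_frame(t,'side')][:3])
print("knob pred",proj(m,np.array([481.8,-284,72.])),"start",proj(m,np.array([497.5,-30,72.])),"handle pred",proj(m,np.array([599.3,35,115.])))
print([proj(m,np.array([593.3-.0608*(258-6+k),-36.2-(252+k),46])).round() for k in(-62,0,62)])
E
```

```text
coupler_knob [([352.7, 180.4, 366.4, 199.6], 0.6)]
lid_handle [([237.7, 178.3, 324.9, 225.0], 0.85)]
gate_grip [([300.8, 170.9, 323.6, 192.6], 0.77)]
cup1 [([240.4, 177.2, 323.8, 223.5], 0.36)]
beaker [([302.6, 235.8, 319.6, 259.8], 0.81)]
resin [([207.0, 178.2, 221.3, 215.0], 0.76)]
knob pred [360.85640068 182.38705315] start [304.51987158 215.47890153] handle pred [265.66533732 198.86046515]
[array([326., 183.]), array([339., 176.]), array([351., 169.])]
```

```bash
python3 -c "
from rig import ctrl
print(ctrl.hand_in())"
```

```text
the job is handed in; nothing more can be done
None
```

The job is handed in: all three cups were seated with their lugs in the notches, and the lid was shut before the gate was raised. I then slid the carriage home to its stop, shut the gate and pressed the start button fully, in about 53 s. No verdict came back.

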